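# Check the roughing pump's oil with the gauge rod

### The arm

A 6-joint arm with a two-finger parallel gripper is mounted at the origin on the work surface. World frame = base frame: x ahead of the robot, y to its left, z up, the work surface at z = 0. Lengths are in mm, angles in degrees, forces in N, time in s.
With the tool pointing down it reaches from about 350 to 950 mm from the base axis. Payload 17.4 kg.
Tool frame: the origin (TCP) lies on the centre line of the jaws, within the pads' length; the fingertips stand 17 mm ahead of it and the grasp point (between the pads) lies 2 mm behind it (robot.nose_length is the distance from the TCP to the fingertips, in mm); z points along the fingers, y is the direction in which the jaws open and shut (so a half turn about z gives the same grasp; the last joint's range is limited). The gripper opens to 93 mm and grips with 3 to 60 N. Pads are 15 mm wide; open, the fingers measure 128 mm over their backs; the gripper's body (75 mm by 188 mm) begins 65 mm behind the grasp point.
Start: joints at [74.668, 6.646, 82.598, -0, 90.757, -2.166], TCP at [153.761, 657.259, 201.446] pointing down, gripper open.
Joint ranges: [-162.19, 162.19], [-47.58, 125.68], [4.15, 143.07], [-65.23, 245.23], [0.69, 171.88], [-170.13, 170.13]. Speed limits (degrees/s): [108.29, 108.29, 127.2, 180, 180, 180].

### API

Orientations are given as a 3x3 rotation matrix whose columns are the frame's x, y, z axes.
In Python, from station import robot, eyes, order gives the robot as it stands.
- The arm moves only by the shell command python3 -m handwheel 'ROWS'. ROWS is JSON, a list of rows, each a list of 3 entries, a list of its own where there are three numbers: the shift along the tool's x, y, z in units of 40 mm (1.0 is 40 mm), then the turn about the tool's z in units of 5 degrees (1.0 is 5 degrees), then the finger opening in mm, from 0 to 93. In form: [[[tx, ty, tz], spin, gripper], ...]. A call has 1 to 12 rows; each row shifts and turns the commanded pose from where the row before left it, along the tool's axes as they then stand; what a row does not reach is not made up. A row lasts 1/10 s, in which the tool goes at most 50 mm and 8.59 degrees, less where a joint would pass 70% of its speed; a pose out of reach is approached as far as the arm can. A call is refused whole if a number of a shift passes 1 or a number of a turn 1, either way. A call with a gripper value outside its range is refused whole. The fingers move at their own pace and stop on an object; the grip force is fixed at half the most. Time passes only in rows, so rows that do not move let the fingers close. It gives the time, the measured TCP pose, the force and the opening at its end, in the units of the state.
- robot.get_obs(): the state, without advancing time (a new reading comes with each control period).
- eyes.grab_frame(name): name is "side" or "top"; returns (picture, depth): 400x640x3 uint8, blue, green, red; 400x640 float32, mm along the optical axis (not along the pixel's ray), 0 where there is no reading.
- eyes.camera_info(name): a dict with "K" (3x3 intrinsics, pixels), "rvec" (rotation vector, rad) and "tvec" (3), from world to camera coordinates, as OpenCV has them. Camera axes: x right, y down, z forward; pixel columns grow to the right and rows downward; lengths in mm; the calibration is good to about 2 mm. A picture is of the moment at which its call begins. camera_info takes no time and is no camera call.
- order.sign_off(): hands the job in, once; it reports no verdict.
The state is a dict: "time_s": time; "joint_pos": joint angles; "joint_velocities": joint speeds; "effort": joint torques, N m; "ee_pos": TCP position; "tool_rot": TCP orientation; "force": force on the tool from outside, world axes, zero at the start; "torque": the same for the moment, N m; "opening": finger opening in mm.
Only numpy, scipy, OpenCV 4.12 (cv2) and the standard library are available. Lean on these libraries where they do the work, as an engineer would, in place of code of your own. Each camera call takes 0.05 s, during which the arm holds its last target.

### The job

Check the vacuum pump's oil: lift the wiped gauge rod off its notched rest, slide it down the pump's slanting guide tube until its collar stops on the tube's mouth, and draw it right out again. Then bring the rod level with its tip a hand's breadth above the drip tray, to be read, and finish still holding it there, steady and touching nothing else. Never let the tip point upwards, or oil will run to the handle, and leave everything else on the bench where it is.

Things in the scene. Friction and masses are not known exactly. Their poses are not given: they have to be found in the camera images.
- gauge_rod: The gauge rod (dipstick), 60 to 120 g: round steel shaft, stop collar, then a black square grip 16 x 16 mm, 66 mm long, with a flat eye (16 mm) at its end. Origin on the rod's axis at the grip's middle; +y runs from tip to grip, x and z square to the grip's flats. Starts level on the rest with z up, axis 50 mm above the bench, tip roughly to -y (robot's right), grip overhanging freely
- rod_tip (a point): The rounded end of the rod's tip, 189 mm from the rod's origin along its -y. The shaft is 8 mm in diameter and 150 mm long from here to the collar
- rod_collar (a point): Centre of the underside of the collar, the face that stops on the tube; 39 mm from the rod's origin along its -y. The collar is a steel disc 32 mm across, 5 mm thick, and the grip begins right above it
- guide_tube: Steel guide tube fixed to the pump, rising at 45 degrees from the oil case's end face. Origin at the centre of its open mouth, 145 mm above the bench; +z runs out along the bore, 45 degrees above level, roughly to the robot's left (+y); x is level. Bore 13 mm, flared over the last 23 mm to a mouth 23 mm inside, 31 mm outside. 160 mm deep, open below: only the collar stops the rod
- pump: Roughing pump, fixed, on the robot's right: oil case, pump stage, finned motor in a row. Origin on the bench straight under the tube's mouth; the oil case's end face is 70 mm from it along -y and the motor ends at 478 mm along -y. 150 mm wide (x); oil case 180 mm high; grey mist filter on top to 248 mm, centred 175 mm along -y. Only the tube stands out towards +y
- rod_rest: Notched rest of the rod, fixed: grey plate 60 (x) x 140 (y) x 10 mm with two uprights 44 mm wide, 12 mm thick, 55 mm high, at 55 mm to -y and 52 mm to +y of its centre. Notches 12 mm wide, 9 mm deep, open above, carry the shaft along y; collar and grip lie beyond the +y upright. Origin under the plate's centre. Rest and tray may change places (near or far row)
- drip_tray: The drip tray, fixed: shallow open steel tray 130 mm (x) by 220 mm (y), rim 25 mm high, 3 mm walls. Origin under its centre
- blank_flange: small turned steel blanking flange, disc 40 mm across, 12 mm high; origin under its centre. Bystander
- centring_ring: black ring 40 mm across, 8 mm high, lying flat; origin under its centre. Bystander
- screwdriver: screwdriver 190 mm long lying on the bench beyond the rest and tray, about 30 mm high; origin under its middle. Bystander
- clamp: aluminium ring clamp 56 mm across with a wing nut, 16 mm high, lying flat; origin under its ring's centre. Bystander
- oil_bottle: closed grey oil bottle 68 mm across, 170 mm tall, standing on the near right of the pump; origin under its centre. Bystander
- wafer_case: flat round grey wafer case 84 mm across, 18 mm high; origin under its centre. Bystander
- micrometer: small steel micrometer head 105 mm long, 18 mm high, lying on the bench; origin under its middle. Bystander

How it is judged (in metres and radians):
On the way, in this order (a step that is already met when the one before it is completed fails the run):
1. the rod is down the guide tube with its collar stopped on the tube's mouth (z of rod_collar in the frame of guide_tube below 0.003 m and distance between rod_collar and guide_tube below 0.008 m and angle between the y axis of gauge_rod and the z axis of guide_tube, either way round below 0.09 rad), for 0.1 s.
2. the rod is drawn right out of the tube, in the gripper (z of rod_tip in the frame of guide_tube above 0.005 m and contact force between the fingers and gauge_rod above 1 N), for 0.1 s.
At the end, for the whole second after the job is handed in: The rod is held in the fingers, level within 10 degrees, its tip inside the outline of the drip tray (at least 7 mm in from the outside of the rim) and 50 to 250 mm above the bench, still (under 30 mm/s), touching neither tray, rest nor pump; bystanders within 20 mm of where they stood (angle between gauge_rod's own y axis and vertical between 1.396 and 1.745 rad and height (world z) of rod_tip between 0.05 and 0.25 m and x of rod_tip in the frame of drip_tray between -0.058 and 0.058 m and y of rod_tip in the frame of drip_tray between -0.103 and 0.103 m and contact force between the fingers and gauge_rod above 1 N and linear speed of gauge_rod below 0.03 m/s and angular speed of gauge_rod below 0.2 rad/s and contact force between gauge_rod and drip_tray below 0.2 N and contact force between gauge_rod and rod_rest below 0.2 N and contact force between gauge_rod and pump below 0.2 N and contact force between gauge_rod and guide_tube below 0.2 N and distance of each of blank_flange, centring_ring, screwdriver, clamp, oil_bottle, wafer_case, micrometer from where it was at the start of the episode below 0.02 m); the arm keeps its last pose, push and grip.
It fails at once if the rod's tip points up by more than 20 degrees (angle between gauge_rod's own y axis and vertical above 1.92 rad).
It fails at once if another thing on the bench is pushed more than 20 mm (distance of any of blank_flange, centring_ring, screwdriver, clamp, oil_bottle, wafer_case, micrometer from where it was at the start of the episode above 0.02 m).
It also fails if it takes over 56 s, if anything falls off the work surface, if the arm or the gripper's body presses on something with over 40 N, if the wrist force passes 120 N, or if a joint passes its speed limit or range.

## Working session

There is one attempt and no reset: what is moved stays moved. The work goes in short steps, Python scripts to look and compute and a shell command to move; the robot and the scene stay as the last step left them, time stands still between calls to the robot, and variables do not carry over. Pictures are saved under pics/ and viewed, and the job is handed in when it is done.

```bash
mkdir -p pics
cat > h.py <<'E'
import numpy as np, cv2
from station import robot, eyes, order
def shot(n,fn):
    im,d=eyes.grab_frame(n); cv2.imwrite(f'pics/{fn}.png',im); np.save(f'pics/{fn}.npy',d); return im,d
def cam(n):
    c=eyes.camera_info(n); R=cv2.Rodrigues(np.array(c['rvec'],float))[0]; return np.array(c['K'],float),R,np.array(c['tvec'],float).ravel()
def cloud(n,d):
    K,R,t=cam(n); v,u=np.mgrid[0:400,0:640]
    P=np.stack([(u-K[0,2])/K[0,0]*d,(v-K[1,2])/K[1,1]*d,d],-1)
    W=(P-t)@R; W[d<=0]=np.nan; return W
def proj(n,p):
    K,R,t=cam(n); q=(np.atleast_2d(p)@R.T+t)@K.T; return q[:,:2]/q[:,2:]
E
python3 - <<'E'
from h import *
for n in('top','side'):
    shot(n,n+'0'); K,R,t=cam(n); print(n,K[0,0],-R.T@t,R[2])
o=robot.get_obs(); print(o['time_s'],o['ee_pos'],o['tool_rot'],o['opening'])
E
```

```text
top 504.1721828022042 [4.59184071e+02 1.11800235e+00 1.39421812e+03] [ 0.06079851  0.00331205 -0.99814456]
side 494.6974228738947 [  319.76532279 -1002.77010385  1178.40890747] [ 0.14116972  0.67318425 -0.7258747 ]
0.1 [153.71426513 657.05960206 200.77832389] [[-9.73719656e-01  2.27749789e-01 -2.55754081e-04]
 [ 2.27749932e-01  9.73719097e-01 -1.04348540e-03]
 [ 1.13790543e-05 -1.07431022e-03 -9.99999423e-01]] 92.97625224056944
```

View pics/top0.png

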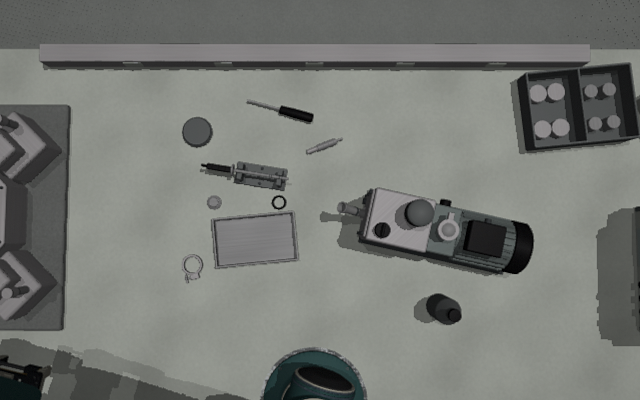

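View pics/side0.png

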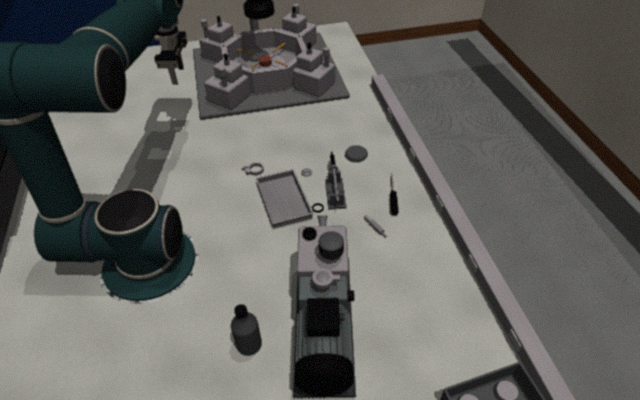

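Top view: rest with rod at about (260,175), its grip pointing left at (215,168). The tray is at (255,240), the tube's mouth near (343,208), and the pump is yawed about 10°. I'll zoom in and get heights.

Run:
```python
from h import *
im=cv2.imread('pics/top0.png')
a=cv2.resize(im[150:200,190:300],None,fx=7,fy=7,interpolation=cv2.INTER_NEAREST)
b=cv2.resize(im[180:240,310:390],None,fx=7,fy=7,interpolation=cv2.INTER_NEAREST)
cv2.imwrite('pics/za.png',a);cv2.imwrite('pics/zb.png',b)
d=np.load('pics/top0.npy');W=cloud('top',d)
np.set_printoptions(linewidth=250,precision=0,suppress=True)
print('rod z rows160-182 cols198-292 step2');print(W[160:190:2,198:294:3,2])
print('tube z');print(W[194:222,330:372:2,2])
```

```text
rod z rows160-182 cols198-292 step2
[[-3.  1. -1. -0. -1.  0. -3. -5.  3. -3. -5.  1. -2. -1. -0. -2.  0. -0. -0.  3.  0. -1. -5. -1.  0. -0. -1.  4. -3. -1. -2. -1.]
 [ 3.  1. -3.  2. -3.  1. -5.  0. -3.  5.  2. -2.  2.  0. 13. 15.  2.  1.  4.  1. -3. -1. -5.  3.  1. -1.  2. -3.  2.  3.  3.  6.]
 [ 2. 55. 58. 60. 55. 56. 58. 59.  0. -2.  1. -2. 55.  9. 57. 55.  6.  9. 12.  8.  9. -3.  4.  1.  6. -2.  4. -2.  2.  0. -1. -1.]
 [ 1.  2. 56. 58. 59. 58. 56. 62. 58. 57. 58.  3. 50. 12. 56. 53.  8. 11. 11.  6. 10.  8. 10. 14. 11.  1.  3.  7. -2. -2.  0.  4.]
 [ 2.  1. -1. 56. 56. 63. 63. 57. 60. 59. 57. 68. 45. 15. 62. 49.  6. 11. 12. 13. 15. 12. 10. 11.  9. 12.  9. 11. 10.  3.  1. -0.]
 [ 5.  1.  1.  1.  4.  5.  1. 56. 62. 66. 60. 69. 53. 49. 55. 50. 53. 14.  7.  8. 10.  8. 10. 11. 10.  6.  9. 53. 57.  7.  5. -4.]
 [ 1.  2.  3.  5.  1.  4.  1. -2.  6.  9.  4. nan  1. 14. 51. 54. 54. 52. 57. 55. 48. 11. 11. 13.  2. 11. 11. 58. 57. 12. -1.  4.]
 [-3. -0.  0.  3.  2.  2. -0. -2.  4. -0.  1. 56.  1. 56. 58. 31. 15. 14.  8. 52. 58. 54. 54. 54. 50.  7. 12. 54. 55.  9. -0.  8.]
 [ 2.  1.  2.  1
[... 3233 characters left out ...]
  -2.   0. 100. 103. 102. 101.  91. 146. 174. 175.]
 [ -4.   1.   6.   1.  -5.   0.  -0.  nan  -2.   0.   3.   1.  -0.  -4.  -3.  95.  96. 102. 152. 174. 179.]
 [  5.  -1.  -2.   1.   1.  -0.   2.  -2.  -3.  -2.   1.  -1.  -3.  -0.  -1.  73.  76. 110. 162. 173. 177.]
 [  3.  -3.   1.  -5.   1.   5.  -1.   4.   2.  -1.  -1.   5.  -1.   0.   1.   3.  75. 112. 161. 177. 181.]
 [  2.  -1.   3.   3.   4.  -0.   2.   2.  -1.   3.  nan   1.  -1.   0.  -7.   3.  74. 124. 170. 171. 176.]
 [  3.   2.   3.  -1.   1.   3.   0.   2.   9.  -1.   4.   2.  -0.  -1.  -4.   0.  70. 121. 169. 177. 180.]
 [  4.   3.  -3.   3.  -1.  -1.  -1.   0.   5.   0.  -4.   6.   0.  -6.   1.   0.  80. 130. 175. 171. 185.]]
```

View pics/za.png

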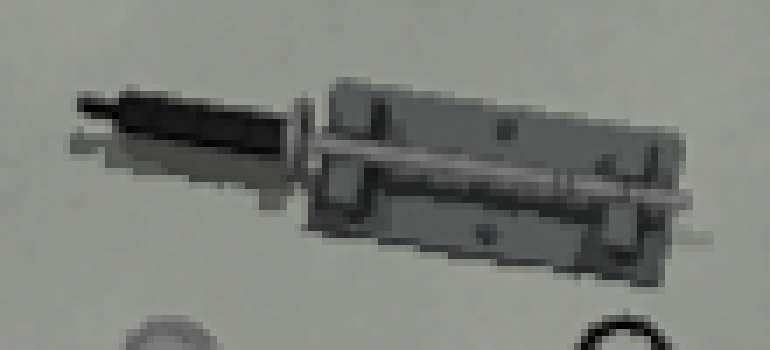

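View pics/zb.png

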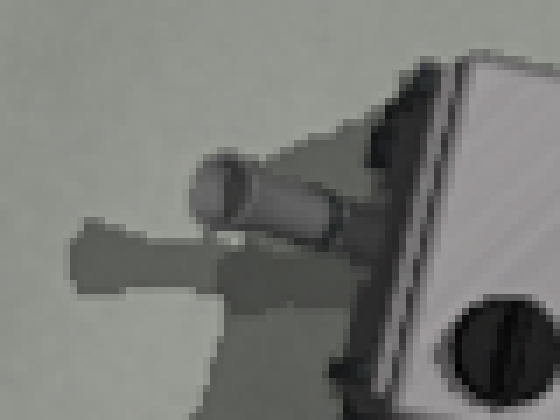

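```bash
cat >> h.py <<'E'
def bp(n,u,v,z):
    K,R,t=cam(n); r=R.T@np.linalg.solve(K,[u,v,1.]); c=-R.T@t; return c+r*(z-c[2])/r[2]
E
python3 - <<'E'
from h import *
np.set_printoptions(precision=1,suppress=True)
im=cv2.imread('pics/top0.png');d=np.load('pics/top0.npy');W=cloud('top',d)
for nm,u,v,z in [('eye end',201,165.2,50),('eye/grip',206.7,166,50),('grip/collar',230.6,169.5,50),('collar l',231,169.5,50),('collar r',234.5,170.5,50),('tip',288.7,178.5,50),('mouth',341.2,206.8,145)]: print(nm,bp('top',u,v,z))
# rod line: pixels z 42..75, near line
m=np.zeros(d.shape,bool); m[160:184,198:292]=True
P=W[m&(W[...,2]>40)&(W[...,2]<80)]
a=bp('top',201,165.2,50)[:2];b=bp('top',288.7,178.5,50)[:2];u=(b-a)/np.linalg.norm(b-a);n=np.array([-u[1],u[0]])
print('len',np.linalg.norm(b-a))
for _ in range(3):
    q=P[:,:2]; s=(q-a)@u;e=(q-a)@n; k=np.abs(e)<9; 
    A=np.polyfit(s[k],e[k],1); a=a+n*A[1];u=u+n*A[0];u/=np.linalg.norm(u);n=np.array([-u[1],u[0]])
print('rod line',a,u,'yaw of +y dir',np.degrees(np.arctan2(-u[1],-u[0])))
# tube pts
m=np.zeros(d.shape,bool); m[199:219,336:364]=True
k=m&(W[...,2]>90)&(W[...,2]<165); P=W[k]
print(len(P),P.mean(0)); 
vv,uu=np.nonzero(k)
for c in range(336,364,2):
    s=P[(uu//2*2)==c]; print(c,s.mean(0),s[:,0].min(),s[:,0].max(),s[:,2].max())
# pump top face
m=np.zeros(d.shape,bool); m[180:260,360:440]=True
k=(m&(W[...,2]>170)&(W[...,2]<190)).astype(np.uint8)
c=max(cv2.findContours(k,cv2.RETR_EXTERNAL,cv2.CHAIN_APPROX_NONE)[0],key=cv2.contourArea)
r=cv2.minAreaRect(c); print(r); print([bp('top',*p,180)[:2] for p in cv2.boxPoints(r)])
# tray
m=np.zeros(d.shape,bool); m[205:275,205:305]=True
k=(m&(W[...,2]>12)&(W[...,2]<40)).astype(np.uint8)
pts=cv2.findNonZero(k); r=cv2.minAreaRect(pts);print(r);print([bp('top',*p,25)[:2] for p in cv2.boxPoints(r)],bp('top',*r[0],25))
E
```

```text
eye end [636.6 301.6  50. ]
eye/grip [634.4 286.3  50. ]
grip/collar [625. 222.  50.]
collar l [625.  220.9  50. ]
collar r [622.3 211.5  50. ]
tip [600.9  66.   50. ]
mouth [520.4 -69.1 145. ]
len 238.30038142276203
rod line [638.2 301.4] [-0.2 -1. ] yaw of +y dir 81.06381959971945
246 [515.5 -91.6 129.1]
336 [519.  -58.9 139.4] 517.8113101591781 520.0982093752074 141.61265324173021
338 [519.7 -62.8 138. ] 510.1713921452915 530.0848043020618 141.2730232961439
340 [520.9 -67.7 138.6] 507.33058601680375 534.921244517053 150.30347357840958
342 [521.5 -72.7 138.3] 507.1982661394282 534.9961370978062 153.83871038754395
344 [520.  -77.2 144.7] 507.2006487831472 532.1522808674331 157.12789312753335
346 [517.9 -81.8 149.4] 507.8109745839075 529.5167119996651 157.58015055405377
348 [516.4 -87.4 141.1] 505.9388009550666 527.684751344812 148.15370726476095
350 [514.9 -92.9 133.4] 505.6624666075408 525.8750007413718 141.4715880449556
352 [513.3 -98.5 126.4] 503.6157869894648 523.5779009346064 133.76240785816037
354 [ 513.  -104.2  119.4] 501.2730945045028 524.1760009277249 126.39820534228956
356 [ 511.2 -109.4  116.4] 501.46896274295733 521.4913207788723 122.2334588517098
358 [ 510.2 -115.   111.1] 501.5280956132497 519.3882571516762 121.07486794463007
360 [ 508.5 -120.6  104.3] 499.0610429929547 519.5836283124256 109.49355944865633
362 [ 508.  -126.2  100.6] 499.1419910956605 517.3849687146217 109.89767101972711
((398.9058837890625, 218.9235382080078), (65.94686126708984, 53.69028854370117), 12.52880859375)
[array([ 443.8, -114.2]), array([ 570.2, -142.9]), array([ 535.7, -297.9]), array([ 409.8, -268.2])]
((254.09835815429688, 232.58197021484375), (62.56019973754883, 83.20234680175781), 84.80557250976562)
[array([530.4, 281.6]), array([551.1,  56.2]), array([382.4,  40.3]), array([361.9, 264. ])] [456.1 160.5  25. ]
```

Run:
```python
from h import *
np.set_printoptions(precision=1,suppress=True)
for u,v in[(211,219),(295,211),(299,260),(216,268)]: print(bp('top',u,v,25))
d=np.load('pics/side0.npy');W=cloud('side',d)
im=cv2.imread('pics/side0.png')
yw=np.radians(12.8); Y=np.array([np.sin(yw),np.cos(yw),0]);X=np.array([np.cos(yw),-np.sin(yw),0]);ax=(Y+[0,0,1])/2**.5;v=(-Y+[0,0,1])/2**.5
M=np.array([521,-69,145.])
O=np.array([630,253.2,50.]);ry=np.array([.155,.988,0])
S=8
def draw(n,im,x0,y0,w,h,fn):
    c=cv2.resize(im[y0:y0+h,x0:x0+w],None,fx=S,fy=S,interpolation=cv2.INTER_CUBIC)
    t=np.linspace(0,2*np.pi,60)[:,None]
    def pl(P,col): cv2.polylines(c,[np.int32((proj(n,P)-[x0,y0]+.5)*S)],False,col,1)
    pl(M+15.5*(np.cos(t)*X+np.sin(t)*v),(0,0,255)); pl(np.array([M+40*ax,M-60*ax]),(0,255,0))
    pl(np.array([O-189*ry,O+49*ry]),(255,0,0)); pl(O+.0-39*ry+16*(np.cos(t)*np.array([ry[1],-ry[0],0])+np.sin(t)*np.array([0,0,1.])),(0,0,255))
    pl(O+33*ry+8*(np.cos(t)*np.array([ry[1],-ry[0],0])+np.sin(t)*np.array([0,0,1.])),(0,255,255))
    cv2.imwrite(f'pics/{fn}.png',c)
draw('side',im,300,140,60,70,'ovs1'); draw('side',im,300,200,50,50,'ovs2')
it=cv2.imread('pics/top0.png'); draw('top',it,195,155,97,33,'ovt1'); draw('top',it,320,190,50,40,'ovt2')
a=[cv2.imread(f'pics/{f}.png') for f in('ovs1','ovs2','ovt1','ovt2')]
c=np.zeros((960,960,3),np.uint8)
for i,(f,p) in enumerate(zip(a,[(0,0),(0,480),(560,0),(400,500)])):
    if i==2: continue
    h,w=f.shape[:2]; h=min(h,960-p[0]);w=min(w,960-p[1]); c[p[0]:p[0]+h,p[1]:p[1]+w]=f[:h,:w]
c[680:680+264,0:776]=a[2]
cv2.imwrite('pics/ov.png',cv2.resize(c,(600,600),interpolation=cv2.INTER_AREA))
```

```text
[492.8 277.9  25. ]
[514.8  49.8  25. ]
[382.3  38.6  25. ]
[360.6 262.7  25. ]
```

View pics/ov.png

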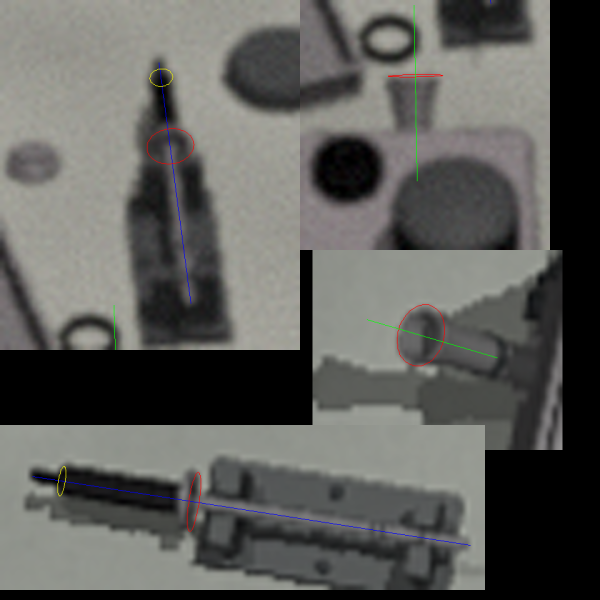

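Both cameras agree on the rod (origin about (630,253,50), +y at 81°), the mouth (520.5,-69,145, yaw 12.8°) and the tray centre (437,157). The rod measures 238 mm end to end, as the sizes given say it should. Next I'll spin the tool to line up with the grip.

```bash
python3 -m handwheel '[[[0,0,0],1,60],[[0,0,0],1,60],[[0,0,0],1,60],[[0,0,0],1,60],[[0,0,0],1,60],[[0,0,0],1,60],[[0,0,0],1,60],[[0,0,0],1,60],[[0,0,0],1,60],[[0,0,0],1,60],[[0,0,0],1,60],[[0,0,0],1,60]]'; python3 -m handwheel '[[[0,0,0],1,60],[[0,0,0],1,60],[[0,0,0],1,60],[[0,0,0],1,60],[[0,0,0],1,60],[[0,0,0],0.14,60],[[0,0,0],0,60]]'
cat > st.py <<'E'
from h import *
import sys
np.set_printoptions(precision=3,suppress=True)
o=robot.get_obs();p=np.array(o['ee_pos']);R=np.array(o['tool_rot']);print(o['time_s'],p,'open',o['opening'],'F',np.array(o['force']),'T',np.array(o['torque']),'yaw_y',np.degrees(np.arctan2(R[1,1],R[0,1])));print(R,np.array(o['joint_pos']))
if len(sys.argv)>3: print('units',R.T@(np.array([float(a) for a in sys.argv[1:4]])-p)/40)
E
python3 st.py 630 253.2 200
```

```text
time_s: 1.3
ee_pos: [153.7, 657.1, 201.0]
tool_rot: [[-0.286, 0.958, -0.0], [0.958, 0.286, -0.001], [-0.001, -0.0, -1.0]]
force: [-0.0, 0.4, -0.4]
opening: 60.1
time_s: 2.0
ee_pos: [153.8, 657.2, 201.2]
tool_rot: [[0.152, 0.988, -0.0], [0.988, -0.152, -0.0], [-0.0, -0.0, -1.0]]
force: [-0.1, 1.0, -0.8]
opening: 60.1
2.0 [153.756 657.189 201.176] open 60.056741238554714 F [-0.126  1.031 -0.786] T [-0.111  0.056  0.025] yaw_y -8.759876916375886
[[ 0.152  0.988 -0.   ]
 [ 0.988 -0.152 -0.   ]
 [-0.    -0.    -1.   ]] [74.667  6.657 82.61  -0.001 90.755 83.427]
units [-8.169 13.305  0.032]
```

```bash
python3 -m handwheel '[[[-0.5,0.82,0],0,60],[[-0.5,0.82,0],0,60],[[-0.5,0.82,0],0,60],[[-0.5,0.82,0],0,60],[[-0.5,0.82,0],0,60],[[-0.5,0.82,0],0,60],[[-0.5,0.82,0],0,60],[[-0.5,0.82,0],0,60],[[-0.5,0.82,0],0,60],[[-0.5,0.82,0],0,60],[[-0.5,0.82,0],0,60],[[-0.5,0.82,0],0,60]]'; python3 -m handwheel '[[[-0.5,0.82,0],0,60],[[-0.5,0.82,0],0,60],[[-0.5,0.82,0],0,60],[[-0.5,0.82,0],0,60],[[-0.17,0.18,0.5],0,60],[[0,0,0.5],0,60],[[0,0,0.5],0,60],[[0,0,0],0,60],[[0,0,0],0,60]]'; python3 st.py 630 253.2 48; python3 -c "
from h import *
shot('top','t1');shot('side','s1')
a=cv2.imread('pics/t1.png')[130:210,180:310];b=cv2.imread('pics/s1.png')[110:220,270:400]
cv2.imwrite('pics/z1.png',np.vstack([cv2.resize(a,(520,320)),cv2.resize(b,(325,275)) @ np.eye(3) if 0 else cv2.copyMakeBorder(cv2.resize(b,(325,275)),0,0,0,195,0)]))"
```

```text
time_s: 3.2
ee_pos: [506.7, 358.2, 201.5]
tool_rot: [[0.152, 0.988, 0.0], [0.988, -0.152, 0.0], [0.0, 0.0, -1.0]]
force: [0.3, 1.4, -0.1]
opening: 59.7
time_s: 4.1
ee_pos: [629.0, 252.4, 141.8]
tool_rot: [[0.153, 0.988, -0.0], [0.988, -0.153, -0.0], [-0.0, -0.0, -1.0]]
force: [-0.7, -0.6, 1.0]
opening: 60.2
4.1 [629.002 252.402 141.843] open 60.20858145168586 F [-0.739 -0.629  0.961] T [-0.034  0.085 -0.036] yaw_y -8.791448838282149
[[ 0.153  0.988 -0.   ]
 [ 0.988 -0.153 -0.   ]
 [-0.    -0.    -1.   ]] [19.708  8.21  86.418 -0.001 85.387 28.5  ]
units [0.024 0.022 2.346]
```

View pics/z1.png

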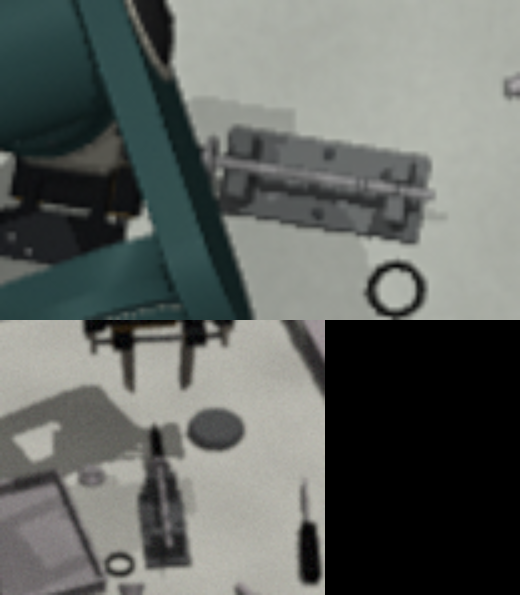

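Arm occludes the grip from above. In the side view the open fingers sit in line above it, with nothing in between. Going down and closing.

```bash
python3 -m handwheel '[[[0.02,0.02,0.5],0,60],[[0,0,0.5],0,60],[[0,0,0.5],0,60],[[0,0,0.5],0,60],[[0,0,0.35],0,60],[[0,0,0],0,60],[[0,0,0],0,8],[[0,0,0],0,8],[[0,0,0],0,8],[[0,0,0],0,8],[[0,0,0],0,8],[[0,0,0],0,8]]';python3 -m handwheel '[[[0,0,0],0,8],[[0,0,0],0,8]]'; python3 st.py; python3 -c "
from h import *
shot('side','s2');cv2.imwrite('pics/z2.png',cv2.resize(cv2.imread('pics/s2.png')[110:220,280:400],None,fx=5,fy=5))"
```

```text
time_s: 5.4
ee_pos: [630.0, 253.0, 47.6]
tool_rot: [[0.154, 0.988, 0.0], [0.988, -0.154, 0.0], [0.0, 0.0, -1.0]]
force: [0.2, -0.1, 0.4]
opening: 16.4
time_s: 5.6
ee_pos: [629.9, 253.0, 47.4]
tool_rot: [[0.154, 0.988, -0.0], [0.988, -0.154, -0.0], [-0.0, -0.0, -1.0]]
force: [0.4, 0.5, -0.4]
opening: 8.1
5.6 [629.942 252.986  47.423] open 8.143997414722898 F [ 0.355  0.549 -0.413] T [-0.076  0.037 -0.03 ] yaw_y -8.868860128934884
[[ 0.154  0.988 -0.   ]
 [ 0.988 -0.154 -0.   ]
 [-0.    -0.    -1.   ]] [19.729 11.675 91.516 -0.002 76.812 28.598]
```

View pics/z2.png

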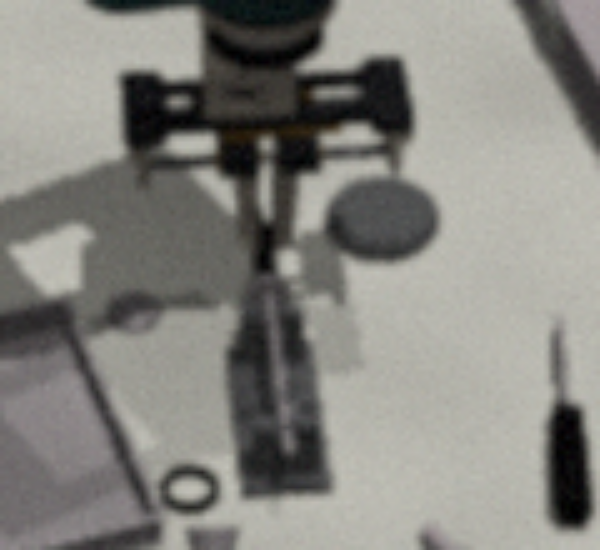

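Run:
```python
from h import *
S=12
def crop(fn):
    im=cv2.imread(f'pics/{fn}.png'); x0,y0=310,140
    c=cv2.resize(im[y0:y0+62,x0:x0+32],None,fx=S,fy=S,interpolation=cv2.INTER_CUBIC)
    O=np.array([630,253.2,50.]);ry=np.array([.155,.988,0])
    for s in(-189,-39,-33,33,49):
        cv2.circle(c,tuple(np.int32((proj('side',O+s*ry)[0]-[x0,y0]+.5)*S)),3,(0,0,255),-1)
    cv2.circle(c,tuple(np.int32((proj('side',[630,253,47.5])[0]-[x0,y0]+.5)*S)),3,(0,255,0),-1)
    return c
cv2.imwrite('pics/z3.png',cv2.resize(np.hstack([crop('side0'),crop('s2')]),(768,744))[:600])
W=cloud('side',np.load('pics/s2.npy'));W0=cloud('side',np.load('pics/side0.npy'))
np.set_printoptions(precision=0,suppress=True,linewidth=220)
print(W[148:175,326:342,2]);print(W0[148:175,326:342,2])
```

```text
[[  3. 119. 121. 116. 116. 119.  -4.  -0. 111. 117. 118. 120. 114. 117.  -1.  -3.]
 [ -1. 113. 109. 116. 113. 114.  -0.  -4. 107. 106. 111. 110. 110. 108.  -3.  -3.]
 [  0. 109. 112. 110. 108. 110.  -2.  -2. 104. 113. 106. 109. 110.   2.  -0.  -3.]
 [  0. 110. 100. 109. 101. 104.   2.  -2. 101. 101. 108. 103.  99.   1.  -3.  -6.]
 [  2. 104. 101.  95. 102. 103.  56.   1.  92.  99.  99. 103.  97.  -2.   1.  -5.]
 [ -5. 102.  97.  96.  98.  97.  58.   4.  91.  98.  97.  98.  92.   5.  -5.  -3.]
 [  4.  87.  93.  94.  92.  93.  62.  53.  94.  91.  89.  90.  89.   2.  -3.  -3.]
 [ -2.  77.  90.  87.  88.  86.  62.  54.  87.  86.  86.  89.  83.   1.  -3.   2.]
 [ -9.   3.  84.  85.  83.  82.  57.  56.  80.  83.  82.  80.  83.  -1.  -0.  -3.]
 [ -1.  nan  77.  81.  74.  77.  57.  62.  73.  76.  77.  76.  72.   2.  -4.  -1.]
 [ -0.  -4.  70.  75.  72.  74.  59.  56.  76.  72.  76.  70.   3.  -6.   1.  -6.]
 [  2.   5.   3.  72.  71.  71.  56.  60.  62.  69.  65.  -1.   1.  -3.  -6.  -1.]
 [ -4.  -3.   3.  -2.  64.  63.  60.  57.  59.  65.  -1.   4.  -3.  -2.  -2.  -2.]
 [ -1.  -5.  -2.  -6.
[... 2251 characters left out ...]
 54.  0. -2. -1. -2. -5.  3.]
 [ 4. -3. -2. -2. -5. 61. 64. 61. 62. 62.  1. -3.  4. -0. -3. -2.]
 [-3. -1. -4. -1. 59. 64. 63. 62. 57. 60. 59. 60. -2. -5. -4. -3.]
 [-6. -5.  0. 55. 58. 58. 61. 53. 59. 59. 56. 54. -0. -2.  2.  0.]
 [ 2.  2.  1. 54. 55. 52. 57. 52. 53. 52. 51. 54.  3.  3. -0.  3.]
 [-1. -0. -3. 54. 51. 50. 45. 54. 47. 44. 43. 43.  2. -0. -5. -3.]
 [ 1.  1. -2. 44. 49. 47. 47. 53. 51. 47. 42. 55. 58. 60.  1.  3.]
 [ 2.  1. 53. 54. 55. 56. 39. 48. 47. 42. 56. 51. 52. 50. -5. -2.]
 [-6. -2. 55. 59. 48. 55. 53. 53. 58. -1. 54. 48. 55. 54. 57. -2.]
 [-0. -1. 54. 51. 54. 50. 58. 55. 55. 51. 53. 49. 53. 53. 50. -2.]
 [-4.  2. 48. 52. 51. 47. 45. 52. 50. 51. 44. 43. 47. 45. 54. -5.]]
```

View pics/z3.png

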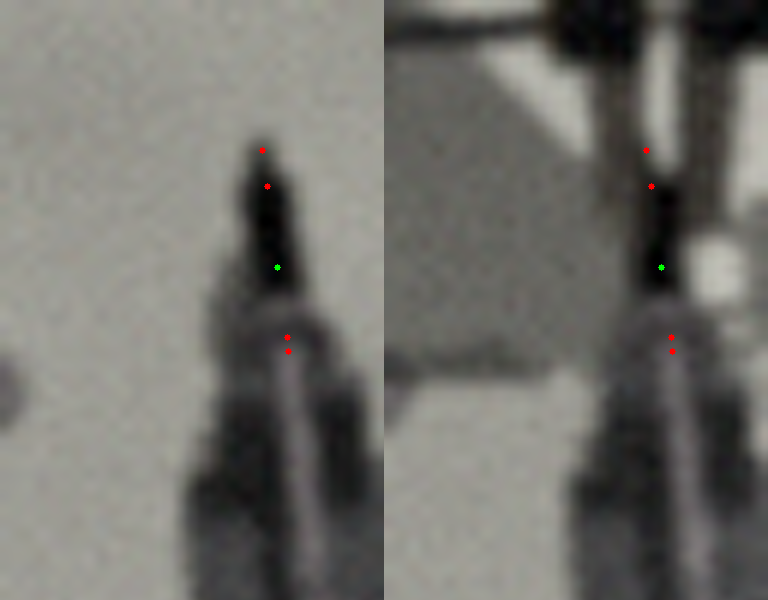

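Run:
```python
from h import *
print(robot.nose_length,[a for a in dir(robot) if a[0]!='_'])
W=cloud('side',np.load('pics/s2.npy'))
np.set_printoptions(precision=0,suppress=True,linewidth=220)
for r in range(146,164): print(r,*[W[r,c].round().astype(int) if W[r,c,2]==W[r,c,2] else None for c in range(327,340)])
d=proj('side',np.array([[630-7-.1*8,253-8+1,30],[630+8,253-8,30],[640,250,30],[620,252,30],[630,253,30]]));print(d)
```

```text
17.0 ['MotionError', 'get_obs', 'nose_length']
146 [609 246 127] [612 244 128] [616 246 126] [619 245 127] [621 240 130] [662 390   3] [668 401  -8] [633 246 123] [636 243 124] [639 244 123] [643 243 123] [646 242 123] [649 241 123]
147 [609 246 123] [612 246 123] [614 239 127] [619 244 123] [621 238 127] [660 385   2] [665 390  -3] [634 247 117] [636 244 119] [639 244 119] [643 244 118] [645 240 121] [649 239 121]
148 [609 246 119] [612 243 121] [616 248 116] [620 247 116] [622 243 119] [661 386  -4] [663 381   0] [634 249 111] [635 241 117] [638 240 118] [641 237 120] [646 243 114] [649 239 117]
149 [610 248 113] [614 252 109] [615 242 116] [619 246 113] [622 243 114] [658 376   0] [663 379  -4] [634 249 107] [638 250 106] [639 243 111] [643 243 110] [646 243 110] [650 243 108]
150 [609 247 109] [612 243 112] [616 245 110] [619 246 108] [622 243 110] [657 372  -2] [661 372  -2] [633 247 104] [634 237 113] [639 243 106] [642 239 109] [645 237 110] [681 361   2]
151 [608 241 110] [614 252 100] [615 241 109] [620 249 101] [623 245 104] [655 363   2] [659 366  -2] [633 246 101] [637 24
[... 1651 characters left out ...]
8  59] [635 241  65] [657 313  -1] [660 307   4] [665 314  -3] [668 312  -2]
161 [626 321  -5] [629 317  -2] [633 320  -6] [620 252  54] [624 250  55] [626 245  59] [629 242  61] [633 244  58] [653 310  -2] [657 310  -3] [660 310  -3] [663 304   1] [665 300   4]
162 [624 315  -5] [628 312  -3] [630 306   2] [621 256  46] [622 243  57] [625 241  58] [629 243  56] [632 242  55] [653 309  -5] [654 298   3] [660 308  -6] [662 300   0] [665 300  -1]
163 [623 309  -4] [625 301   3] [630 305  -2] [621 255  42] [621 240  55] [624 238  56] [627 236  57] [630 234  59] [634 234  57] [655 303  -6] [659 304  -8] [661 296  -1] [663 293   1]
[[331. 167.]
 [335. 167.]
 [336. 166.]
 [330. 166.]
 [333. 166.]]
```

Run:
```python
from h import *
W=cloud('side',np.load('pics/s1.npy'));d=np.load('pics/s1.npy')
m=(W[...,2]>85)&(abs(W[...,0]-630)<60)&(abs(W[...,1]-252)<25)
P=W[m]
for z in range(90,215,5):
    q=P[(P[:,2]>=z)&(P[:,2]<z+5)]
    if len(q): 
        L=q[q[:,0]<629];R=q[q[:,0]>=629]
        print(z,len(L),len(R),L[:,0].min().round() if len(L) else'',L[:,0].max().round() if len(L) else'',R[:,0].min().round() if len(R) else'',R[:,0].max().round()if len(R) else'',np.median(q[:,1]).round())
im=cv2.imread('pics/s1.png');cv2.imwrite('pics/z4.png',cv2.resize(im[100:150,290:360],None,fx=10,fy=10,interpolation=cv2.INTER_NEAREST))
print(proj('side',[[600,252,125],[660,252,125],[600,252,142],[630,252,142]])-[290,100])
```

```text
155 0 1   665.0 665.0 239.0
160 2 5 593.0 597.0 658.0 665.0 240.0
165 6 4 588.0 597.0 658.0 671.0 244.0
170 6 7 584.0 594.0 658.0 671.0 243.0
175 6 5 584.0 597.0 661.0 671.0 243.0
180 6 9 585.0 596.0 657.0 671.0 240.0
185 6 2 584.0 597.0 670.0 671.0 248.0
190 7 9 585.0 597.0 657.0 671.0 241.0
195 6 8 583.0 598.0 657.0 670.0 241.0
200 3 5 587.0 591.0 659.0 674.0 243.0
205 11 7 584.0 597.0 663.0 674.0 245.0
210 6 10 581.0 594.0 657.0 673.0 241.0
[[33.91400406 45.87545312]
 [51.34797214 43.06553872]
 [33.84598368 41.86938201]
 [42.65120066 40.46057238]]
```

View pics/z4.png

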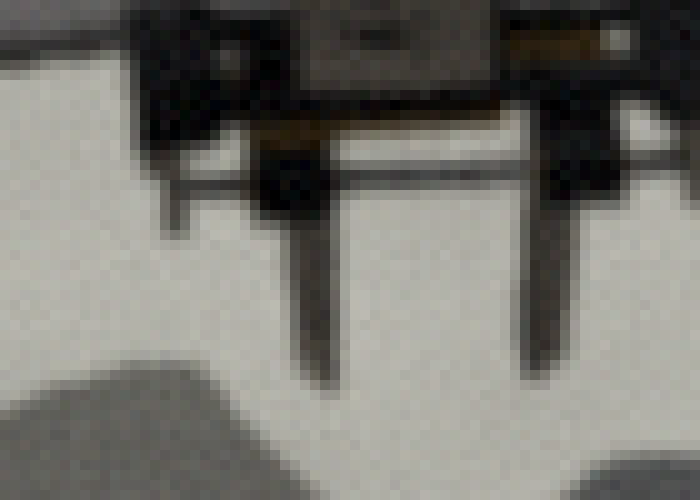

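The fingers reached the commanded 8 mm, so nothing is in the jaws. The side depth shows the fingertips at z≈62, against 30 from the reported TCP and the 17 mm nose. At the previous pose it was 158 against 125. So the real fingertips sit about 32 mm higher than stated. I'll open, go down 20 mm, and measure again.

```bash
python3 -m handwheel '[[[0,0,0],0,50],[[0,0,0],0,50],[[0,0,0],0,50],[[0,0,0],0,50],[[0,0,0.25],0,50],[[0,0,0.25],0,50],[[0,0,0],0,50]]'; python3 st.py
cat > tip.py <<'E'
from h import *
import sys
im,d=shot('side',sys.argv[1]); W=cloud('side',d); o=robot.get_obs(); p=o['ee_pos']
m=(abs(W[...,0]-p[0])<50)&(abs(W[...,1]-p[1]+5)<22)&(W[...,2]>float(sys.argv[2]))
vv,uu=np.nonzero(m)
for c in sorted(set(uu)): k=uu==c; r=vv[k].max(); print(c,r,W[r,c].round())
E
python3 tip.py s5 20; python3 -c "
import cv2;cv2.imwrite('pics/z5.png',cv2.resize(cv2.imread('pics/s5.png')[130:190,300:370],None,fx=9,fy=9,interpolation=2))"
```

```text
time_s: 6.35
ee_pos: [628.9, 252.6, 24.9]
tool_rot: [[0.154, 0.988, -0.003], [0.988, -0.154, -0.001], [-0.001, -0.003, -1.0]]
force: [0.1, 0.0, 0.4]
opening: 49.8
6.35 [628.943 252.623  24.949] open 49.84391871879237 F [0.085 0.015 0.418] T [-0.051  0.082  0.024] yaw_y -8.870149794428356
[[ 0.154  0.988 -0.003]
 [ 0.988 -0.154 -0.001]
 [-0.001 -0.003 -1.   ]] [19.729 12.712 92.522 -0.003 74.94  28.599]
315 79 [580. 267. 373.]
316 82 [581. 258. 368.]
317 138 [581. 270. 148.]
318 134 [585. 270. 164.]
319 145 [580. 237. 144.]
320 151 [585. 245. 112.]
321 161 [588. 247.  65.]
322 164 [592. 249.  49.]
323 165 [594. 246.  46.]
324 165 [599. 252.  40.]
325 165 [603. 252.  40.]
326 147 [602. 229. 139.]
327 147 [605. 226. 140.]
328 147 [608. 227. 138.]
329 147 [611. 226. 139.]
330 163 [621. 252.  45.]
331 165 [619. 232.  54.]
332 164 [622. 228.  61.]
333 164 [628. 238.  51.]
334 164 [629. 227.  60.]
335 164 [634. 235.  52.]
336 141 [636. 232. 154.]
337 142 [639. 229. 151.]
338 141 [643. 230. 154.]
339 141 [647. 233. 152.]
340 164 [651. 232.  51.]
341 164 [656. 236.  46.]
342 164 [659. 234.  47.]
343 163 [662. 234.  52.]
344 161 [666. 237.  57.]
345 152 [670. 241.  93.]
346 141 [670. 230. 149.]
347 142 [673. 229. 145.]
348 141 [677. 232. 146.]
```

View pics/z5.png

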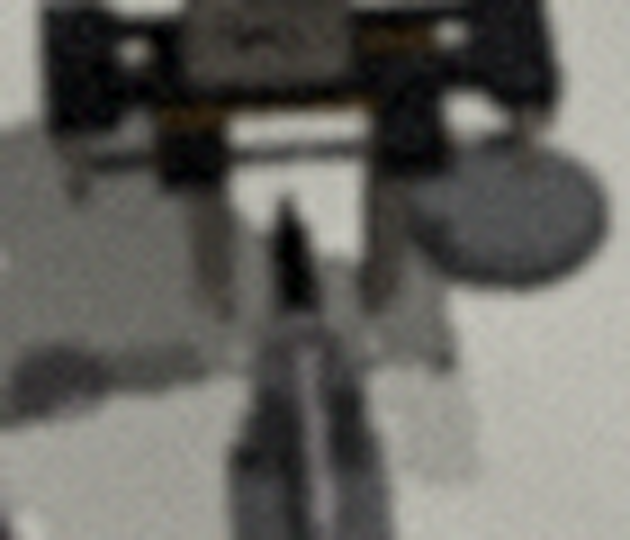

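Confirmed: tips at z≈43 with the reported TCP at 26, so tip = reported + 17 mm. Going down 12 mm more and gripping.

```bash
python3 -m handwheel '[[[0,0,0.15],0,50],[[0,0,0.15],0,50],[[0,0,0],0,50],[[0,0,0],0,12],[[0,0,0],0,12],[[0,0,0],0,12],[[0,0,0],0,12],[[0,0,0],0,12],[[0,0,0],0,12],[[0,0,0],0,12],[[0,0,0],0,12]]'; python3 st.py;python3 tip.py s6 20|sed -n '/^32[4-9]/p;/^33/p'; python3 -c "
import cv2;cv2.imwrite('pics/z6.png',cv2.resize(cv2.imread('pics/s6.png')[130:190,300:370],None,fx=9,fy=9,interpolation=2))"
```

```text
time_s: 7.5
ee_pos: [630.0, 253.1, 15.5]
tool_rot: [[0.154, 0.988, 0.0], [0.988, -0.154, 0.0], [0.0, 0.0, -1.0]]
force: [1.1, -0.2, 0.2]
opening: 15.9
7.5 [629.997 253.067  15.543] open 15.900312817506215 F [ 1.053 -0.24   0.169] T [-0.127  0.02   0.015] yaw_y -8.863654264429185
[[ 0.154  0.988  0.   ]
 [ 0.988 -0.154  0.   ]
 [ 0.     0.    -1.   ]] [19.733 13.194 92.89  -0.002 73.906 28.598]
324 148 [595. 227. 137.]
325 148 [598. 227. 137.]
326 161 [606. 250.  58.]
327 165 [609. 250.  40.]
328 166 [613. 249.  36.]
329 167 [615. 245.  34.]
330 165 [618. 242.  45.]
331 165 [619. 233.  52.]
332 164 [622. 229.  60.]
333 164 [625. 229.  59.]
334 164 [630. 232.  55.]
335 164 [632. 227.  59.]
336 164 [639. 241.  46.]
337 165 [642. 238.  43.]
338 165 [646. 239.  41.]
339 164 [650. 241.  44.]
```

View pics/z6.png

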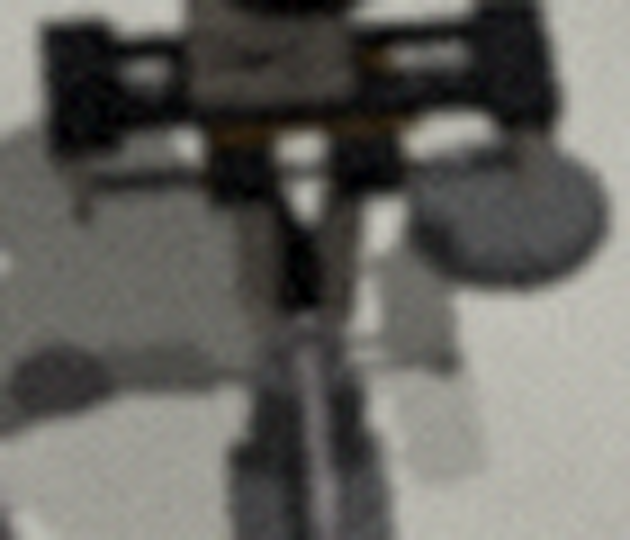

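The opening is 15.9 mm, so the grip is held this time. Rod axis is at reported z + 34.5. Lifting and checking for droop.

```bash
python3 -m handwheel '[[[0,0,-0.1],0,12],[[0,0,-0.25],0,12],[[0,0,-0.4],0,12],[[0,0,-0.5],0,12],[[0,0,-0.5],0,12],[[0,0,-0.5],0,12],[[0,0,-0.5],0,12],[[0,0,-0.25],0,12],[[0,0,0],0.78,12],[[0,0,0],0,12],[[0,0,0],0,12]]'; python3 st.py 575.7 173.8 140.5;python3 -c "
from h import *
shot('side','s7');shot('top','t7')
S=cv2.imread('pics/s7.png')[60:240,250:410];T=cv2.imread('pics/t7.png')[130:240,180:380]
cv2.imwrite('pics/z7.png',np.vstack([cv2.copyMakeBorder(cv2.resize(S,None,fx=2,fy=2),0,0,0,280,0),cv2.resize(T,None,fx=3,fy=2)]))"
```

```text
time_s: 8.65
ee_pos: [629.8, 253.0, 135.3]
tool_rot: [[0.219, 0.976, -0.0], [0.976, -0.219, -0.0], [-0.0, -0.0, -1.0]]
force: [-0.3, 0.8, -1.0]
opening: 15.9
8.65 [629.81  252.979 135.33 ] open 15.89199251649959 F [-0.331  0.788 -1.021] T [-0.049  0.055  0.053] yaw_y -12.664419620379924
[[ 0.219  0.976 -0.   ]
 [ 0.976 -0.219 -0.   ]
 [-0.    -0.    -1.   ]] [19.732  8.506 86.701 -0.002 84.813 32.396]
units [-2.228 -0.886 -0.129]
```

View pics/z7.png

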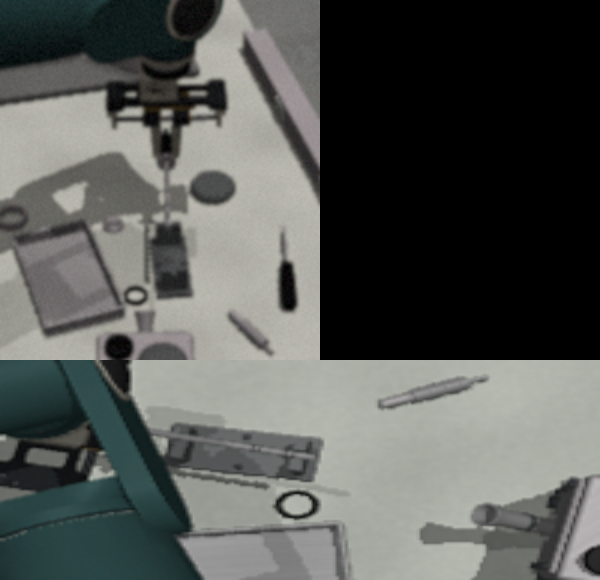

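```bash
cat > rod.py <<'E'
from h import *
import sys
np.set_printoptions(precision=1,suppress=True)
# usage: rod.py name zmin ; fit shaft of held rod using both views: points near expected line region
def fit(n,fn,zmin,c,r=240):
    im,d=shot(n,fn); W=cloud(n,d)
    o=robot.get_obs();p=np.array(o['ee_pos'])+[0,0,34.5];R=np.array(o['tool_rot']);Y=R[:,0];X=R[:,1]
    q=W-p; s=-(q@Y); e=q@X
    m=(s>45)&(s<205)&(abs(e)<10)&(W[...,2]>zmin)
    P=W[m]; s=s[m];e=e[m]
    if len(P)<10: print(n,'few',len(P)); return
    for _ in range(4):
        A=np.polyfit(s,P[:,2],1);B=np.polyfit(s,e,1)
        k=(abs(P[:,2]-np.polyval(A,s))<8)&(abs(e-np.polyval(B,s))<5); P=P[k];s=s[k];e=e[k]
    print(n,len(P),'slope deg',np.degrees(np.arctan(A[0])),'z at pivot',A[1],'lateral',B[1],np.degrees(np.arctan(B[0])),'tip s',s.max(),'z',np.polyval(A,s.max()))
    print('  tip',P[np.argmax(s)])
fit('side',sys.argv[1]+'s',float(sys.argv[2]),0); fit('top',sys.argv[1]+'t',float(sys.argv[2]),0)
E
python3 rod.py a 90
```

```text
side 9 slope deg -67.74625264664904 z at pivot 605.1178460489429 lateral 4.994943410292035 -2.582221851341242 tip s 179.44847565004085 z 166.56919180854663
  tip [588.1  78.4 171.7]
top 22 slope deg -71.49508933092488 z at pivot 637.1886223767591 lateral -0.7107175354679645 0.6559566184353439 tip s 159.38004274096025 z 160.98752529832393
  tip [599.6  96.4 166.7]
```

```bash
sed -i "s/m=(s>45)&(s<205)&(abs(e)<10)&(W\[...,2\]>zmin)/m=(s>45)\&(s<205)\&(abs(e)<10)\&(W[...,2]>zmin)\&(W[...,2]<p[2]+18)/" rod.py; python3 rod.py b 90
```

```text
side 92 slope deg -0.08366775220744203 z at pivot 171.77203833695233 lateral 1.077995081631768 -1.0356534517901452 tip s 191.3750199385164 z 171.4925774540684
  tip [585.3  66.9 170.3]
top 187 slope deg -0.20809387189846945 z at pivot 173.72873748176355 lateral 2.0617603200244683 -0.5921287562378703 tip s 188.24875983636005 z 173.04502943394564
  tip [589.3  69.2 171.3]
```

Rod is level (about 0.1°) with its tip 189 mm from the pivot. Moving it in front of the tube's mouth.

```bash
python3 -m handwheel '[[[-0.3,-0.12,0],0,12],[[-0.5,-0.2,0],0,12],[[-0.5,-0.2,0],0,12],[[-0.5,-0.2,0],0,12],[[-0.43,-0.17,0.17],0,12],[[0,0,0.25],0,12],[[0,0,0.25],0,12],[[0,0,0],0,12],[[0,0,0],0,12]]'; python3 st.py;python3 rod.py c 90; python3 -c "
from h import *
S=cv2.imread('pics/cs.png')[120:260,270:400];T=cv2.imread('pics/ct.png')[160:240,240:380]
cv2.imwrite('pics/z8.png',np.vstack([cv2.copyMakeBorder(cv2.resize(S,None,fx=2.5,fy=2.5),0,0,0,235,0),cv2.resize(T,(560,240))]))"
```

```text
time_s: 9.85
ee_pos: [575.5, 174.2, 108.3]
tool_rot: [[0.221, 0.975, -0.001], [0.975, -0.221, -0.0], [-0.0, -0.001, -1.0]]
force: [-0.1, 0.4, -0.4]
opening: 16.2
9.85 [575.544 174.248 108.266] open 16.172439183881707 F [-0.129  0.417 -0.438] T [0.015 0.112 0.038] yaw_y -12.741453769841716
[[ 0.221  0.975 -0.001]
 [ 0.975 -0.221 -0.   ]
 [-0.    -0.001 -1.   ]] [14.412 -0.147 98.388  0.003 81.803 27.153]
side 98 slope deg 0.07742266245584387 z at pivot 144.7504262647422 lateral 0.3153481064156754 -0.45289733310072167 tip s 190.9658155319435 z 145.00847478072666
  tip [529.8 -11.1 145.1]
top 166 slope deg 0.13894970923585195 z at pivot 146.63186661292616 lateral 2.120545824364867 -0.6506650169470042 tip s 187.8441277130703 z 147.0874139205636
  tip [535.1  -9.1 139.2]
```

View pics/z8.png

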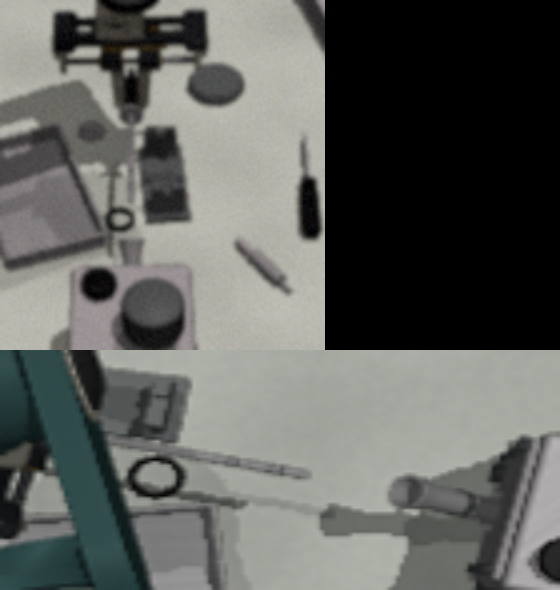

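Extending the rod's line in the top view puts it at row 207.7 at the mouth, against 206.8 for the mouth's centre, so it is within 2–3 mm. Advancing the tip into the flare.

```bash
python3 -m handwheel '[[[-0.3,0,0],0,12],[[-0.4,0,0],0,12],[[-0.3,0,0],0,12],[[-0.2,0,0],0,12],[[-0.2,0,0],0,12],[[-0.1,0,0],0,12],[[-0.1,0,0],0,12],[[0,0,0],0,12],[[0,0,0],0,12]]'; python3 st.py;python3 rod.py d 90; python3 -c "
from h import *
S=cv2.imread('pics/ds.png')[160:230,290:360];T=cv2.imread('pics/dt.png')[180:230,290:380]
cv2.imwrite('pics/z9.png',np.vstack([cv2.copyMakeBorder(cv2.resize(S,None,fx=4,fy=4),0,0,0,260,0),cv2.resize(T,None,fx=6,fy=6)]))"
```

```text
time_s: 10.85
ee_pos: [561.4, 111.6, 108.6]
tool_rot: [[0.221, 0.975, 0.0], [0.975, -0.221, 0.0], [0.0, -0.0, -1.0]]
force: [-0.6, 0.6, -1.2]
opening: 16.0
10.85 [561.411 111.62  108.64 ] open 16.00275721313286 F [-0.576  0.57  -1.225] T [ 0.036  0.099 -0.043] yaw_y -12.764788119655863
[[ 0.221  0.975  0.   ]
 [ 0.975 -0.221  0.   ]
 [ 0.    -0.    -1.   ]] [  8.689  -3.841 101.949   0.004  81.891  21.454]
side 118 slope deg 0.15263651869327705 z at pivot 145.53350592537643 lateral 0.1734726761187833 -0.4443582689727061 tip s 204.03715953895147 z 146.0770642058575
  tip [515.2 -87.  147.4]
top 164 slope deg -0.26136522930700395 z at pivot 147.07853468034156 lateral 2.3217889092138746 -0.7623826235495038 tip s 204.3113984849342 z 146.1465242186515
  tip [519.9 -88.3 145.8]
```

View pics/z9.png

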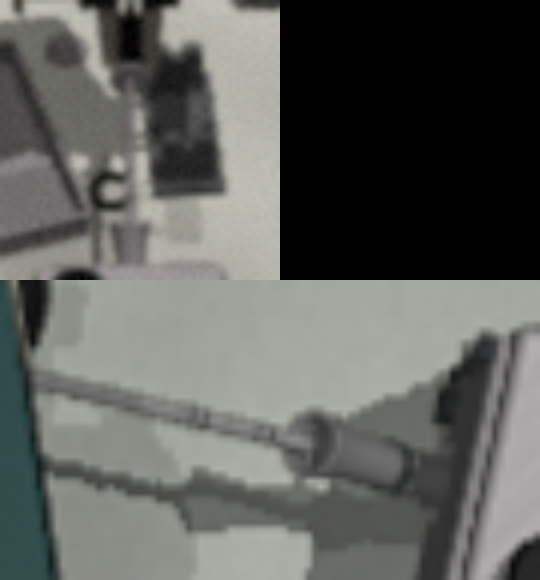

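Tip is in the mouth and centred (top zoom, about (305,440)), with force near zero. Now I'll swing the hand up on an arc about the mouth, so the upper lip turns the rod within the pads. First 15°.

```bash
python3 -m handwheel '[[[-0.02,0,-0.2],0,12],[[-0.01,0,-0.2],0,12],[[-0.04,0,-0.2],0,12],[[-0.03,0,-0.19],0,12],[[-0.05,0,-0.2],0,12],[[-0.05,0,-0.19],0,12],[[0,0,0],0,12],[[0,0,0],0,12]]'; python3 st.py;python3 rod.py e 90; python3 -c "
from h import *
S=cv2.imread('pics/es.png')[120:230,280:380];T=cv2.imread('pics/et.png')[180:230,290:380]
cv2.imwrite('pics/z10.png',np.vstack([cv2.copyMakeBorder(cv2.resize(S,None,fx=3,fy=3),0,0,0,240,0)[:300],cv2.resize(T,None,fx=6,fy=6)]))"
```

```text
time_s: 11.75
ee_pos: [559.6, 103.6, 155.9]
tool_rot: [[0.221, 0.975, 0.0], [0.975, -0.221, 0.0], [0.0, 0.0, -1.0]]
force: [-0.3, 0.1, -0.2]
opening: 15.8
11.75 [559.615 103.591 155.869] open 15.798513172795417 F [-0.315  0.069 -0.16 ] T [-0.045  0.093 -0.038] yaw_y -12.779294442423375
[[ 0.221  0.975  0.   ]
 [ 0.975 -0.221  0.   ]
 [ 0.     0.    -1.   ]] [ 7.919 -5.689 99.235  0.    86.446 20.698]
side 41 slope deg -21.783292380984772 z at pivot 229.68370088345137 lateral 1.8436361077996857 -0.962083722225028 tip s 201.02207815747587 z 149.34859432032323
  tip [511.3 -91.5 149.1]
top 60 slope deg -23.78534929671207 z at pivot 239.73864264023587 lateral 3.553299036630063 -1.4912961035667498 tip s 194.39537483853496 z 154.05943675141566
  tip [514.8 -85.5 150. ]
```

View pics/z10.png

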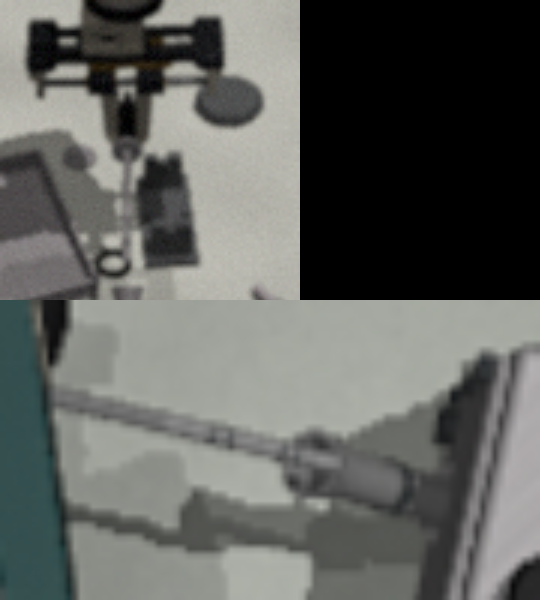

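```bash
cat > prof.py <<'E'
from h import *
import sys
np.set_printoptions(precision=0,suppress=True)
n,fn=sys.argv[1],sys.argv[2]
d=np.load(f'pics/{fn}.npy');W=cloud(n,d);o=robot.get_obs();p=np.array(o['ee_pos'])+[0,0,34.5];R=np.array(o['tool_rot'])
q=W-p;s=-(q@R[:,0]);e=q@R[:,1]
for a in range(30,240,10):
    m=(s>=a)&(s<a+10)&(abs(e)<7)&(W[...,2]>70); print(a,np.sort(W[...,2][m])[::-1][:8],np.median(e[m]) if m.any() else'')
E
python3 prof.py side es; python3 prof.py top et
```

```text
30 [525. 524. 524. 522. 522. 522. 522. 522.] 0.3039985462837639
40 [523. 404. 404. 403. 402. 402. 402. 401.] 0.8159756401968347
50 [530. 529. 528. 528. 527. 526. 526. 526.] 0.44632690646817186
60 [530. 530. 529. 528. 528. 528. 528. 528.] 0.6097744623487662
70 [530. 529. 528. 527. 527. 527. 527. 527.] 0.08013865592047233
80 [502. 497. 491. 491. 491. 491. 489. 489.] -0.3081921213645349
90 [196. 194. 193. 192. 191. 190. 190. 190.] 0.23997984597170016
100 [195. 192. 190. 188.] 1.5946728189163042
110 [195. 195. 194. 192. 192. 191. 191. 190.] 0.08772694301418789
120 [196. 192. 189. 189. 189.] 2.8502034606394804
130 [198. 195. 194. 194. 194. 192. 191. 191.] -0.019639701372847866
140 [195. 194. 192. 190. 190.] -0.02065997655527637
150 [194. 194. 193. 191. 191. 190. 189. 187.] -0.12157481669346484
160 [196. 194. 193. 192. 192. 191. 190. 136.] -1.0863973412504067
170 [198. 193. 193. 192. 191. 191. 185. 137.] -0.1049608057991462
180 [197. 196. 194. 193. 193. 192. 192. 191.] -1.64170617616684
190 [191. 156. 156. 155. 154. 153. 151. 151.] -0.9676365820944486
200 [149. 141. 137. 137. 136. 136. 136
[... 724 characters left out ...]
 194. 193. 193. 193.] 0.13009050614903686
140 [199. 196. 196. 195. 194. 194. 194. 193.] 0.45028248786199415
150 [198. 197. 197. 197. 195. 194. 194. 193.] 0.16246786200409669
160 [201. 198. 196. 196. 194. 193. 193. 193.] -0.5438793926734227
170 [199. 197. 195. 195. 195. 195. 193. 193.] -1.2205912466185849
180 [198. 196. 194. 194. 193. 193. 192. 191.] -1.6599461756136011
190 [154. 154. 153. 153. 150. 150. 148. 146.] 0.43035881892283107
200 [139. 135. 135. 133. 133. 132. 132. 132.] -0.7263669172199613
210 [129. 127. 126. 126. 125. 123. 122. 121.] 0.5098039897519615
220 [123. 119. 116. 115. 114. 113. 113. 113.] -0.39396875000381454
230 [109. 108. 106. 105. 105. 104. 103. 101.] 0.4915215948017047
```

The tip didn't hook. The rod is still level at z≈190 above the mouth. The upper lip is 8 mm beyond the mouth's centre and my tip was only about 4 mm past it. I'll back off, lower, and go in deeper under the upper wall.

```bash
python3 -m handwheel '[[[0.3,0,0],0,12],[[0.45,0,0],0,12],[[0,0,0.4],0,12],[[0,0,0.4],0,12],[[0,0,0.4],0,12],[[-0.3,0,0],0,12],[[-0.3,0,0],0,12],[[-0.1,0,0],0,12],[[0,0,0],0,12],[[0,0,0],0,12]]'; python3 st.py;python3 -m handwheel '[[[-0.05,0,0],0,12],[[0,0,0],0,12]]'; python3 -m handwheel '[[[-0.05,0,0],0,12],[[0,0,0],0,12]]';python3 -m handwheel '[[[-0.05,0,0],0,12],[[0,0,0],0,12]]'
```

```text
time_s: 12.85
ee_pos: [560.3, 105.4, 108.5]
tool_rot: [[0.222, 0.975, 0.001], [0.975, -0.222, 0.0], [0.0, 0.001, -1.0]]
force: [0.1, -0.2, -1.6]
opening: 15.7
12.85 [560.31  105.369 108.543] open 15.677867721113213 F [ 0.138 -0.242 -1.589] T [-0.05   0.091  0.008] yaw_y -12.806050520249567
[[ 0.222  0.975  0.001]
 [ 0.975 -0.222  0.   ]
 [ 0.     0.001 -1.   ]] [  8.085  -4.17  102.27    0.004  81.839  20.89 ]
time_s: 13.05
ee_pos: [559.6, 103.7, 108.0]
tool_rot: [[0.221, 0.975, 0.0], [0.975, -0.221, -0.0], [-0.0, 0.0, -1.0]]
force: [0.7, 1.0, -1.1]
opening: 15.9
time_s: 13.25
ee_pos: [559.1, 101.7, 107.9]
tool_rot: [[0.221, 0.975, -0.0], [0.975, -0.221, -0.0], [-0.0, 0.0, -1.0]]
force: [-0.5, -0.1, -1.8]
opening: 15.7
time_s: 13.45
ee_pos: [558.8, 99.9, 107.9]
tool_rot: [[0.221, 0.975, 0.0], [0.975, -0.221, 0.001], [0.001, 0.0, -1.0]]
force: [1.1, 2.3, -1.2]
opening: 15.7
```

```bash
python3 -m handwheel '[[[-0.05,0,0],0,12],[[-0.03,0,-0.1],0,12],[[-0.03,0,-0.1],0,12],[[-0.03,0,-0.1],0,12],[[-0.03,0,-0.1],0,12],[[0,0,0],0,12]]'; python3 st.py;python3 rod.py f 90;python3 prof.py top ft|sed -n '7,$p';  python3 -c "
from h import *
S=cv2.imread('pics/fs.png')[120:230,280:380];T=cv2.imread('pics/ft.png')[180:230,290:380]
cv2.imwrite('pics/z11.png',np.vstack([cv2.copyMakeBorder(cv2.resize(S,None,fx=3,fy=3),0,0,0,240,0)[:330],cv2.resize(T,None,fx=6,fy=5)]))"
```

```text
time_s: 14.05
ee_pos: [558.0, 96.0, 125.1]
tool_rot: [[0.22, 0.976, 0.003], [0.976, -0.22, 0.006], [0.006, 0.001, -1.0]]
force: [5.3, 24.8, 1.1]
opening: 15.7
14.05 [558.018  96.005 125.07 ] open 15.748769231540075 F [ 5.292 24.802  1.083] T [ 4.203 -0.744 -0.269] yaw_y -12.696314339500871
[[ 0.22   0.976  0.003]
 [ 0.976 -0.22   0.006]
 [ 0.006  0.001 -1.   ]] [  7.01   -5.335 101.797   0.304  83.34   19.671]
side 127 slope deg -6.415657012102765 z at pivot 163.51346269610573 lateral -1.0293782546132382 0.08480380974628045 tip s 199.70400286721136 z 141.05780897646395
  tip [512.4 -98.3 135.1]
top 153 slope deg -8.642541911650527 z at pivot 169.58903339990275 lateral 1.9191501412564302 -0.6396719820179055 tip s 200.0331059207269 z 139.18493238003774
  tip [515.6 -99.3 132.1]
90 [159. 157. 156. 155. 155. 154. 154. 154.] 0.8319635810361786
100 [159. 158. 156. 155. 155. 154. 154. 154.] 0.576179984693305
110 [158. 155. 154. 154. 154. 152. 152. 152.] 0.27200412153125403
120 [154. 152. 152. 152. 152. 151. 151. 150.] 0.4320226458153618
130 [154. 152. 151. 151. 150. 150. 150. 149.] 0.5167438331360705
140 [154. 152. 152. 152. 151. 151. 150. 150.] 0.19195942615230957
150 [152. 150. 150. 150. 149. 148. 148. 147.] 0.44126196672553103
160 [153. 151. 150. 150. 150. 149. 149. 149.] -0.7487349708450455
170 [157. 156. 153. 153. 152. 150. 150. 150.] -0.6452846246908773
180 [156. 156. 154. 153. 153. 153. 152. 152.] 0.9563616268973543
190 [140. 139. 138. 136. 136. 136. 134. 134.] -0.411914040560731
200 [132. 129. 128. 128. 126. 126. 125. 125.] -0.3408952423695178
210 [125. 122. 121. 120. 119. 119. 117. 117.] -0.6658110023816032
220 [111. 111. 110. 110. 109. 109. 108. 106.] -0.6640659355229999
230 [184. 179. 177. 176. 175. 175. 174. 173.] -0.04199537888157848
```

View pics/z11.png

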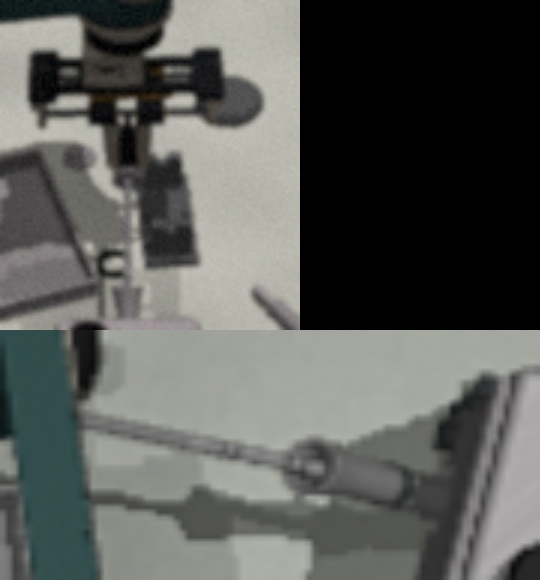

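The rod is now turning (about 7.5° tip-down), hooked under the lip. Axial push is 25 N, so I'll relieve that slightly and carry on upwards.

```bash
python3 -m handwheel '[[[0.06,0,-0.05],0,12],[[0,0,-0.12],0,12],[[-0.01,0,-0.12],0,12],[[-0.02,0,-0.12],0,12],[[-0.02,0,-0.12],0,12],[[-0.02,0,-0.12],0,12],[[0,0,0],0,12]]'; python3 st.py;python3 rod.py g 90;python3 prof.py top gt|sed -n '7,$p'
```

```text
time_s: 14.85
ee_pos: [557.4, 92.4, 150.7]
tool_rot: [[0.221, 0.975, 0.001], [0.975, -0.221, -0.0], [0.0, 0.001, -1.0]]
force: [-0.4, 0.6, -2.3]
opening: 16.1
14.85 [557.37   92.441 150.693] open 16.099222329308834 F [-0.39   0.616 -2.256] T [ 0.355  0.114 -0.012] yaw_y -12.786264707324671
[[ 0.221  0.975  0.001]
 [ 0.975 -0.221 -0.   ]
 [ 0.     0.001 -1.   ]] [  6.84   -6.118 100.114  -0.017  85.952  19.627]
side 148 slope deg -13.954837070484578 z at pivot 188.55095952908118 lateral -0.6864262856638794 0.08152022172739347 tip s 195.72822636376242 z 139.9142715622391
  tip [515.2 -98.6 134.7]
top 147 slope deg -16.548580778296845 z at pivot 195.4117095409932 lateral 2.7103084709851073 -0.7605679579223282 tip s 201.5576042237849 z 135.52168567528193
  tip [ 515.8 -104.7  127.7]
90 [170. 168. 168. 168. 167. 166. 166. 165.] 1.4731642599978332
100 [169. 167. 166. 166. 166. 164. 163. 163.] 1.4153383021992605
110 [166. 165. 165. 164. 163. 163. 162. 162.] 1.0714172974408063
120 [162. 162. 161. 161. 161. 160. 160. 160.] 1.5030938776433107
130 [159. 158. 158. 158. 158. 157. 157. 157.] 1.0124696239666626
140 [158. 157. 155. 155. 154. 154. 154. 154.] 1.158105396015253
150 [155. 154. 154. 154. 154. 154. 153. 152.] -0.07315524872784057
160 [154. 154. 153. 152. 150. 150. 150. 150.] -1.1705963158690593
170 [159. 158. 157. 156. 156. 156. 155. 153.] 0.034662000304866214
180 [152. 150. 150. 150. 148. 147. 147. 142.] -0.597969705044974
190 [139. 138. 136. 135. 135. 134. 132. 132.] 0.2998529174901655
200 [128. 128. 125. 125. 124. 123. 122. 122.] -1.0897782385352146
210 [120. 119. 117. 116. 115. 113. 112. 112.] 0.5453477617439758
220 [166. 150. 146. 144. 136. 132. 132. 126.] -0.7518946583214303
230 [185. 181. 180. 180. 179. 179. 179. 178.] 0.5611880817075361
```

```bash
python3 -m handwheel '[[[-0.02,0,-0.14],0,12],[[-0.03,0,-0.14],0,12],[[-0.03,0,-0.14],0,12],[[-0.03,0,-0.14],0,12],[[-0.04,0,-0.14],0,12],[[-0.07,0,-0.14],0,12],[[-0.08,0,-0.14],0,12],[[-0.08,0,-0.14],0,12],[[-0.09,0,-0.14],0,12],[[-0.09,0,-0.14],0,12],[[0,0,0],0,12]]'; python3 -m handwheel '[[[-0.09,0,-0.13],0,12],[[-0.1,0,-0.13],0,12],[[-0.1,0,-0.13],0,12],[[-0.11,0,-0.13],0,12],[[-0.11,0,-0.12],0,12],[[0,0,0],0,12]]';python3 st.py;python3 rod.py i 90;python3 -c "
from h import *
S=cv2.imread('pics/is.png')[120:230,280:380];T=cv2.imread('pics/it.png')[180:230,290:380]
cv2.imwrite('pics/z12.png',np.vstack([cv2.copyMakeBorder(cv2.resize(S,None,fx=3,fy=3),0,0,0,240,0)[:330],cv2.resize(T,None,fx=6,fy=5)]))"
```

```text
time_s: 16.05
ee_pos: [552.3, 70.3, 206.8]
tool_rot: [[0.221, 0.975, 0.001], [0.975, -0.221, -0.0], [-0.0, 0.001, -1.0]]
force: [-0.3, 2.9, -0.8]
opening: 15.5
time_s: 16.65
ee_pos: [547.7, 50.5, 232.3]
tool_rot: [[0.221, 0.975, 0.001], [0.975, -0.221, -0.0], [0.0, 0.001, -1.0]]
force: [0.9, 1.0, -2.0]
opening: 15.5
16.65 [547.749  50.466 232.34 ] open 15.495918548365493 F [ 0.897  0.962 -1.956] T [ 0.407  0.054 -0.038] yaw_y -12.796660536139754
[[ 0.221  0.975  0.001]
 [ 0.975 -0.221 -0.   ]
 [ 0.     0.001 -1.   ]] [ 2.613 -9.415 95.532 -0.011 93.831 15.409]
side 52 slope deg -34.91864448958332 z at pivot 248.12057616593702 lateral -0.18743995525648297 -0.08090311365291473 tip s 129.371854233697 z 157.80692009033382
  tip [520.8 -75.9 159.2]
top 34 slope deg -18.837885156415027 z at pivot 197.47774148558088 lateral 3.5589075183580436 -1.2671609264555217 tip s 187.031431877517 z 133.66901619361533
  tip [ 502.8 -130.9  140.4]
```

View pics/z12.png

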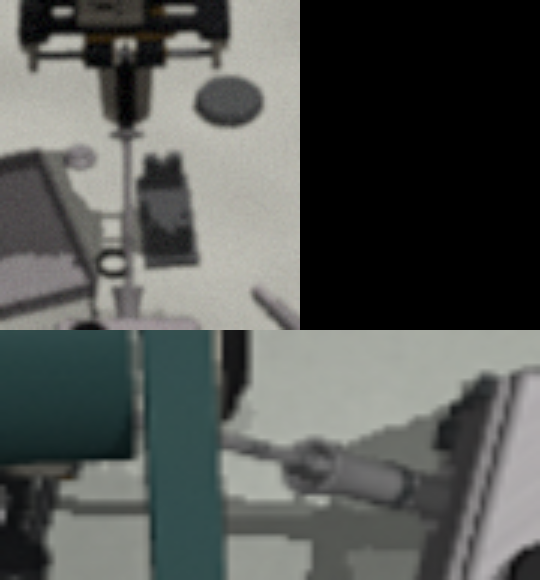

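Geometry gives ~45° and force is about 2 N. Sliding down the bore.

```bash
python3 -m handwheel '[[[-0.1,0,0.1],0,12],[[-0.1,0,0.1],0,12],[[-0.15,0,0.15],0,12],[[-0.15,0,0.15],0,12],[[0,0,0],0,12]]'; python3 -m handwheel '[[[-0.2,0,0.2],0,12],[[-0.2,0,0.2],0,12],[[-0.2,0,0.2],0,12],[[-0.2,0,0.2],0,12],[[0,0,0],0,12]]'; python3 st.py
```

```text
time_s: 17.25
ee_pos: [542.7, 30.6, 210.0]
tool_rot: [[0.222, 0.975, -0.002], [0.975, -0.222, -0.001], [-0.001, -0.002, -1.0]]
force: [-0.5, 0.7, -3.7]
opening: 15.8
time_s: 17.75
ee_pos: [535.5, -0.8, 177.9]
tool_rot: [[0.222, 0.975, -0.002], [0.975, -0.222, -0.0], [-0.001, -0.002, -1.0]]
force: [0.1, 0.5, -3.2]
opening: 15.8
17.75 [535.526  -0.818 177.926] open 15.77438443824905 F [ 0.057  0.492 -3.167] T [ 0.316  0.045 -0.008] yaw_y -12.824321643240104
[[ 0.222  0.975 -0.002]
 [ 0.975 -0.222 -0.   ]
 [-0.001 -0.002 -1.   ]] [ -2.799 -10.441 101.441  -0.03   89.099  10.026]
```

```bash
python3 -m handwheel '[[[-0.2,0,0.2],0,12],[[-0.2,0,0.2],0,12],[[-0.2,0,0.2],0,12],[[-0.2,0,0.2],0,12],[[0,0,0],0,12]]'; python3 -m handwheel '[[[-0.1,0,0.1],0,12],[[0,0,0],0,12]]'; python3 st.py;  python3 -c "
from h import *
shot('side','s13');shot('top','t13')
S=cv2.imread('pics/s13.png')[120:230,280:380];T=cv2.imread('pics/t13.png')[180:230,290:380]
cv2.imwrite('pics/z13.png',np.vstack([cv2.copyMakeBorder(cv2.resize(S,None,fx=3,fy=3),0,0,0,240,0)[:330],cv2.resize(T,None,fx=6,fy=5)]))"
```

```text
time_s: 18.25
ee_pos: [528.4, -32.0, 146.0]
tool_rot: [[0.222, 0.975, -0.002], [0.975, -0.222, -0.0], [-0.001, -0.002, -1.0]]
force: [0.3, 1.7, -2.7]
opening: 15.6
time_s: 18.45
ee_pos: [528.1, -35.1, 143.1]
tool_rot: [[0.221, 0.975, -0.0], [0.975, -0.221, -0.0], [-0.0, -0.0, -1.0]]
force: [-0.0, 0.8, -3.1]
opening: 15.6
18.45 [528.086 -35.103 143.092] open 15.601010557535194 F [-0.041  0.772 -3.063] T [ 0.256 -0.009 -0.001] yaw_y -12.77458596397825
[[ 0.221  0.975 -0.   ]
 [ 0.975 -0.221 -0.   ]
 [-0.    -0.    -1.   ]] [ -6.558 -10.509 104.74   -0.012  85.79    6.218]
```

View pics/z13.png

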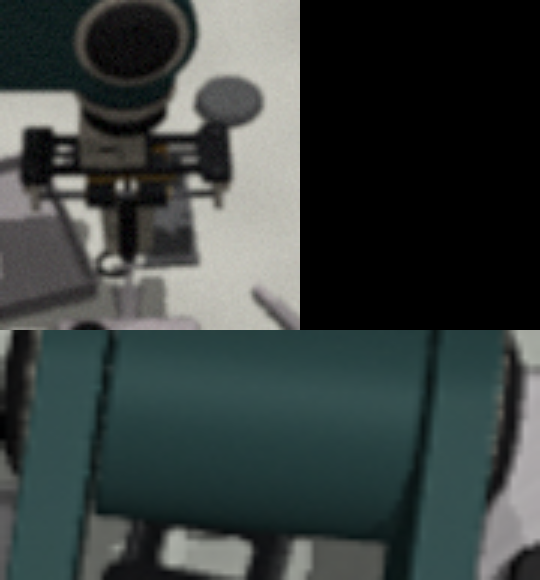

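```bash
for i in 1; do python3 -m handwheel '[[[-0.1,0,0.1],0,12],[[0,0,0],0,12]]'; done; python3 -m handwheel '[[[-0.05,0,0.05],0,12],[[0,0,0],0,12]]'; python3 -m handwheel '[[[-0.05,0,0.05],0,12],[[0,0,0],0,12]]'
```

```text
time_s: 18.75
ee_pos: [527.2, -38.9, 139.0]
tool_rot: [[0.221, 0.975, -0.0], [0.975, -0.221, -0.0], [-0.0, -0.0, -1.0]]
force: [0.4, -0.0, -3.3]
opening: 15.9
time_s: 18.95
ee_pos: [526.8, -40.8, 137.2]
tool_rot: [[0.221, 0.975, -0.0], [0.975, -0.221, -0.0], [-0.0, -0.0, -1.0]]
force: [0.5, 0.1, -2.1]
opening: 15.7
time_s: 19.15
ee_pos: [526.4, -42.8, 135.2]
tool_rot: [[0.221, 0.975, -0.0], [0.975, -0.221, -0.0], [-0.0, -0.0, -1.0]]
force: [0.5, 0.4, -3.8]
opening: 15.6
```

```bash
python3 -m handwheel '[[[-0.05,0,0.05],0,12],[[0,0,0],0,12]]'; python3 -m handwheel '[[[-0.05,0,0.05],0,12],[[0,0,0],0,12]]'; python3 -m handwheel '[[[-0.04,0,0.04],0,12],[[0,0,0],0,12]]'
```

```text
time_s: 19.35
ee_pos: [525.9, -44.8, 133.2]
tool_rot: [[0.221, 0.975, -0.0], [0.975, -0.221, -0.0], [-0.0, -0.0, -1.0]]
force: [0.2, 0.6, -4.2]
opening: 15.8
time_s: 19.55
ee_pos: [525.8, -46.1, 132.1]
tool_rot: [[0.221, 0.975, 0.001], [0.975, -0.221, 0.001], [0.001, 0.001, -1.0]]
force: [-0.5, 6.2, 4.6]
opening: 15.5
time_s: 19.75
ee_pos: [525.9, -46.3, 132.0]
tool_rot: [[0.22, 0.975, 0.003], [0.975, -0.22, 0.004], [0.004, 0.002, -1.0]]
force: [-4.3, 18.3, 15.6]
opening: 15.5
```

```bash
python3 -c "
from h import *
shot('side','s14')
S=cv2.imread('pics/s14.png')[140:230,290:370]
cv2.imwrite('pics/z14.png',cv2.resize(S,None,fx=7,fy=6,interpolation=2))"
```

```text
(no output)
```

View pics/z14.png

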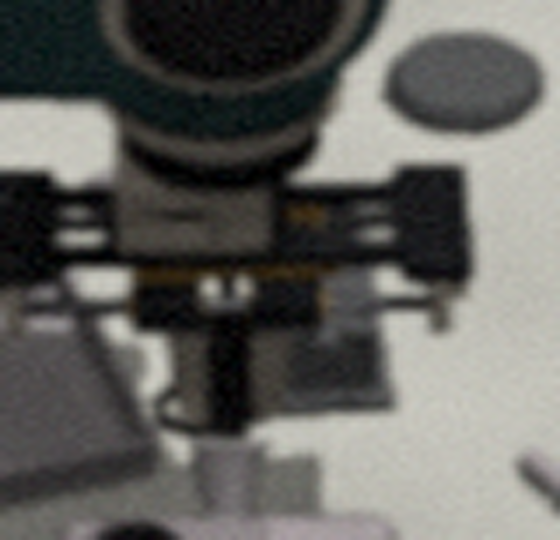

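Run:
```python
from h import *
yw=np.radians(12.8); Y=np.array([np.sin(yw),np.cos(yw),0]);X=np.array([np.cos(yw),-np.sin(yw),0]);ax=(Y+[0,0,1])/2**.5;v=(-Y+[0,0,1])/2**.5
M=np.array([520.5,-69,145.])
im=cv2.imread('pics/s14.png')
for f in('side0','s14'):
    W=cloud('side',np.load(f'pics/{f}.npy'));q=W-M;a=q@ax;b=q@v;x=q@X
    print(f)
    for k in range(-24,40,3):
        m=(a>=k)&(a<k+3)&(abs(x)<25)&(abs(b)<30)
        if m.sum()>1: print(k,m.sum(),'x',np.percentile(x[m],[0,50,100]).round(),'b',np.percentile(b[m],[5,50,95]).round())
S=14;x0,y0=310,185
c=cv2.resize(im[y0:y0+40,x0:x0+40],None,fx=S,fy=S,interpolation=cv2.INTER_CUBIC)
t=np.linspace(0,2*np.pi,60)[:,None]
for off,r,col in((0,15.5,(0,0,255)),(5,16,(0,255,0)),(0,16,(255,0,0))):
    P=M+off*ax+r*(np.cos(t)*X+np.sin(t)*v); cv2.polylines(c,[np.int32((proj('side',P)-[x0,y0]+.5)*S)],True,col,1)
cv2.imwrite('pics/z15.png',c)
```

```text
side0
-24 7 x [-10.  -1.   7.] b [ 3. 10. 12.]
-21 8 x [-10.   0.  10.] b [ 2.  8. 13.]
-18 9 x [-13.  -1.  10.] b [ 2.  9. 14.]
-15 9 x [-13.  -1.  10.] b [ 3. 10. 12.]
-12 9 x [-12.  -1.  10.] b [ 7. 12. 15.]
-9 15 x [-15.  -1.  10.] b [ 5. 11. 15.]
-6 14 x [-15.  -4.  13.] b [ 3. 14. 19.]
-3 11 x [-15.  -1.  13.] b [-16.   1.  10.]
s14
-24 7 x [-10.  -1.   7.] b [2. 8. 9.]
-21 8 x [-10.   0.  10.] b [ 1.  7. 11.]
-18 8 x [-13.  -3.   7.] b [ 4.  8. 10.]
-15 10 x [-13.   0.  10.] b [ 4. 10. 16.]
-12 9 x [-13.  -1.  10.] b [ 2. 10. 16.]
-9 13 x [-15.  -1.  10.] b [ 3. 11. 15.]
-6 15 x [-15.  -4.  13.] b [ 3. 13. 15.]
-3 11 x [-15.  -1.  13.] b [-13.   4.  13.]
0 12 x [-15.   0.  16.] b [-0.  9. 13.]
3 5 x [ 2.  7. 13.] b [-17.  -3.   7.]
6 6 x [-7.  0.  8.] b [1. 5. 8.]
9 6 x [-7.  0.  8.] b [2. 4. 6.]
12 10 x [-12.   1.  13.] b [-8.  3.  6.]
15 13 x [-18.  -1.  16.] b [-9.  0.  9.]
18 16 x [-21.   1.  22.] b [-2.  3.  8.]
21 16 x [-21.   1.  22.] b [1. 4. 8.]
24 16 x [-21.   1.  22.] b [-2.  4. 11.]
27 16 x [-20.   1.  22.] b [ 3.  8. 13.]
30 16 x [-20.   1.  22.] b [ 2. 10. 16.]
33 17 x [-23.  -1.  22.] b [-1. 12. 19.]
36 24 x [-23.   4.  22.] b [ 2. 15. 23.]
39 21 x [-23.  -1.  22.] b [-1. 20. 26.]
```

View pics/z15.png

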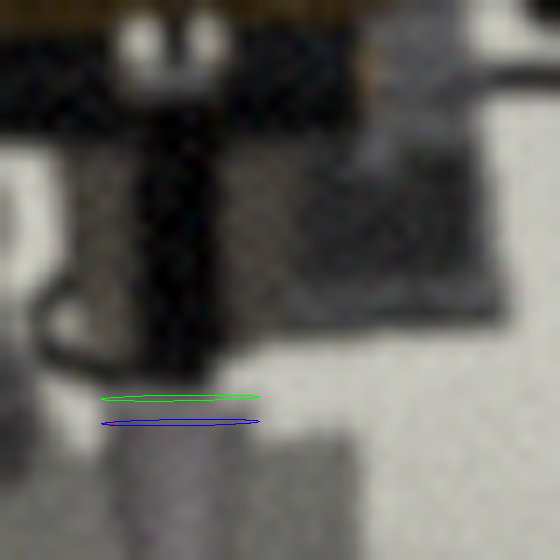

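The side depth shows the 32 mm disc occupying 0–4 mm above the mouth plane, with the grip starting just above it. The contact force is 24 N along the bore, so the collar is seated. It has held there for over 0.2 s. Pressing for two more rows, then drawing out.

```bash
python3 -m handwheel '[[[-0.02,0,0.02],0,12],[[0,0,0],0,12],[[0,0,0],0,12]]'; python3 -m handwheel '[[[0.1,0,-0.1],0,12],[[0.15,0,-0.15],0,12],[[0.2,0,-0.2],0,12],[[0.2,0,-0.2],0,12],[[0.2,0,-0.2],0,12],[[0,0,0],0,12]]'; python3 -m handwheel '[[[0.2,0,-0.2],0,12],[[0.2,0,-0.2],0,12],[[0.2,0,-0.2],0,12],[[0.2,0,-0.2],0,12],[[0.2,0,-0.2],0,12],[[0.2,0,-0.2],0,12],[[0.2,0,-0.2],0,12],[[0,0,0],0,12],[[0,0,0],0,12]]'; python3 st.py; python3 rod.py j 90;python3 prof.py side js; python3 -c "
from h import *
S=cv2.imread('pics/js.png')[120:230,280:380];T=cv2.imread('pics/jt.png')[180:230,290:380]
cv2.imwrite('pics/z16.png',np.vstack([cv2.copyMakeBorder(cv2.resize(S,None,fx=3,fy=3),0,0,0,240,0)[:330],cv2.resize(T,None,fx=6,fy=5)]))"
```

```text
time_s: 20.1
ee_pos: [525.9, -46.5, 131.9]
tool_rot: [[0.22, 0.976, 0.003], [0.976, -0.22, 0.005], [0.005, 0.002, -1.0]]
force: [-5.6, 23.8, 24.7]
opening: 15.7
time_s: 20.7
ee_pos: [533.2, -14.7, 164.4]
tool_rot: [[0.22, 0.975, 0.001], [0.975, -0.22, 0.0], [0.001, 0.001, -1.0]]
force: [-0.4, 2.3, -0.9]
opening: 16.1
time_s: 21.6
ee_pos: [545.0, 39.1, 219.1]
tool_rot: [[0.221, 0.975, 0.0], [0.975, -0.221, -0.0], [0.0, 0.0, -1.0]]
force: [-0.5, 1.4, -1.0]
opening: 15.8
21.6 [545.02   39.096 219.11 ] open 15.811168579105642 F [-0.491  1.356 -1.035] T [ 0.211  0.097 -0.072] yaw_y -12.741708688901957
[[ 0.221  0.975  0.   ]
 [ 0.975 -0.221 -0.   ]
 [ 0.     0.    -1.   ]] [ 1.429 -9.73  97.023 -0.002 92.695 14.171]
side 29 slope deg -30.05446296354659 z at pivot 223.07849341757483 lateral -2.0029409785502303 1.276743334603457 tip s 107.61493771643609 z 160.81051289828412
  tip [523.1 -66.5 161.2]
top 29 slope deg 8.119983840547123 z at pivot 120.5305025348539 lateral -13.150149283622621 5.548234396965722 tip s 174.47114588523596 z 145.4235120819702
  tip [ 509.8 -132.2  152. ]
30 [588. 5
[... 310 characters left out ...]
28763
80 [566. 561. 561. 559. 559. 558. 556. 554.] -0.43235444981335275
90 [171. 170. 169. 169. 169. 169. 168. 164.] -0.6829951670521452
100 [163. 161. 159. 159. 159. 158. 158. 155.] -0.8267497718739791
110 [154. 153. 149. 149. 149. 146.] -0.8966742678138858
120 [157. 155. 155. 154. 152. 152. 151. 151.] -0.9405174047834143
130 [149. 149. 144. 144. 144. 143. 141. 140.] -1.2285712428729
140 [] 
150 [] 
160 [] 
170 [175. 175. 174. 172. 170.] -0.9103005295741438
180 [179. 179. 178. 174.] -2.2245609682865055
190 [182. 182. 181. 181. 180. 180. 180. 180.] -0.8435979292415962
200 [183. 182. 182. 181. 181. 181. 181. 180.] -0.9355065603949004
210 [183. 181. 180. 179.] -4.929956609333983
220 [] 
230 []
```

View pics/z16.png

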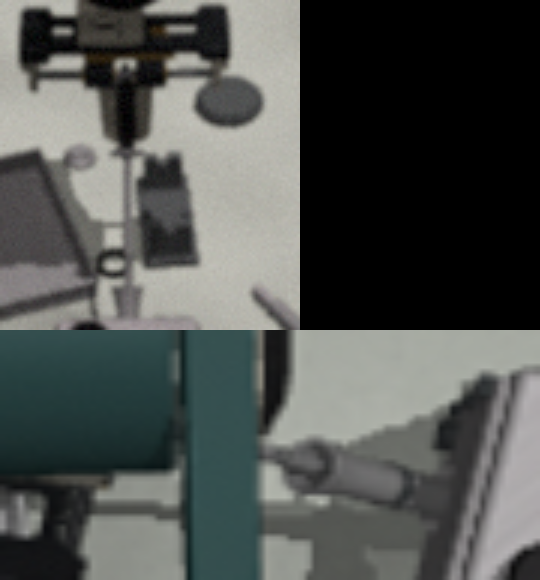

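Withdrawn smoothly, with the tip still ~27 mm down. I'll leave it ~14 mm in and reverse the arc, so the lower lip levers the rod back towards level.

```bash
python3 -m handwheel '[[[0.1,0,-0.12],0,12],[[0.1,0,-0.12],0,12],[[0.12,0,0.1],0,12],[[0.14,0,0.15],0,12],[[0.14,0,0.16],0,12],[[0.14,0,0.16],0,12],[[0.14,0,0.22],0,12],[[0.14,0,0.22],0,12],[[0.14,0,0.21],0,12],[[0,0,0],0,12]]'; python3 st.py; python3 rod.py k 90;python3 prof.py side ks|sed -n '6,$p'
```

```text
time_s: 22.7
ee_pos: [554.8, 84.7, 178.1]
tool_rot: [[0.22, 0.975, -0.002], [0.975, -0.22, -0.0], [-0.001, -0.002, -1.0]]
force: [0.2, -1.6, -0.4]
opening: 15.8
22.7 [554.767  84.721 178.072] open 15.7632418736426 F [ 0.212 -1.649 -0.431] T [-0.376  0.1    0.036] yaw_y -12.734814385172776
[[ 0.22   0.975 -0.002]
 [ 0.975 -0.22  -0.   ]
 [-0.001 -0.002 -1.   ]] [ 6.078 -7.108 98.472  0.001 88.759 18.813]
side 128 slope deg -22.183355118549244 z at pivot 207.81722715335917 lateral 1.2204679875125044 -0.6990015214793451 tip s 186.4308442841167 z 131.79938074836696
  tip [515.4 -97.7 133.7]
top 159 slope deg -25.59118523208239 z at pivot 216.12643737594053 lateral 3.897717178437586 -1.194597787870965 tip s 204.5944400321984 z 118.1399051370529
  tip [ 513.9 -116.1  112.3]
80 [513. 513. 512. 512. 511. 510. 506. 506.] -0.14351148069613107
90 [179. 174. 172. 169. 167. 167. 166. 166.] -0.25544407945501413
100 [169. 166. 166. 164. 164. 164. 163. 162.] -0.4008360759023835
110 [166. 165. 162. 161. 161. 161. 161. 158.] -0.4302564501500329
120 [157. 157. 157. 156. 156. 156. 154. 153.] -0.644242962252828
130 [157. 154. 152. 151. 150. 150. 148. 147.] -0.778972104697975
140 [155. 150. 147. 145. 144. 144. 143. 143.] -0.8617036416369234
150 [146. 144. 143. 141. 140. 136. 136.] -0.939529572800955
160 [157. 152. 147. 145. 144. 143.] 1.8727574231545039
170 [155. 155. 154. 154. 154. 153. 150. 149.] -1.0489319704382174
180 [140. 140. 138. 136. 135. 134. 133. 133.] -1.242715059517761
190 [] 
200 [] 
210 [] 
220 [176. 175. 175. 174. 169.] -0.8453809262022822
230 [182. 182. 181. 181. 181. 179. 179. 178.] -0.8266688972283618
```

It follows (about 25° now). Continuing to level.

```bash
python3 -m handwheel '[[[0.1,0,0.21],0,12],[[0.1,0,0.22],0,12],[[0.08,0,0.22],0,12],[[0.06,0,0.24],0,12],[[0.05,0,0.25],0,12],[[0.05,0,0.25],0,12],[[0.02,0,0.18],0,12],[[0.02,0,0.19],0,12],[[0,0,0],0,12]]'; python3 st.py; python3 rod.py l 90;python3 prof.py side ls|sed -n '6,$p'; python3 -c "
from h import *
S=cv2.imread('pics/ls.png')[120:230,280:380];T=cv2.imread('pics/lt.png')[180:230,290:380]
cv2.imwrite('pics/z17.png',np.vstack([cv2.copyMakeBorder(cv2.resize(S,None,fx=3,fy=3),0,0,0,240,0)[:330],cv2.resize(T,None,fx=6,fy=5)]))"
```

```text
time_s: 23.7
ee_pos: [559.0, 102.9, 108.2]
tool_rot: [[0.221, 0.975, -0.001], [0.975, -0.221, -0.0], [-0.0, -0.001, -1.0]]
force: [0.2, 0.7, 0.4]
opening: 15.9
23.7 [559.015 102.885 108.213] open 15.935170272053364 F [0.247 0.654 0.411] T [-0.171  0.046 -0.011] yaw_y -12.766068050665286
[[ 0.221  0.975 -0.001]
 [ 0.975 -0.221 -0.   ]
 [-0.    -0.001 -1.   ]] [  7.856  -4.277 102.401   0.003  81.957  20.621]
side 105 slope deg -0.6005129581883285 z at pivot 143.49487711531123 lateral -0.29133906670354986 -0.15224669476979083 tip s 204.13587300960558 z 141.35526531657132
  tip [512.9 -95.9 136.6]
top 157 slope deg -1.457851877193897 z at pivot 147.4236130746706 lateral 2.875600240588717 -0.5509797426713956 tip s 204.74851808332292 z 142.2128026665262
  tip [512.9 -96.5 135.9]
80 [462. 453. 451. 447. 446. 445. 444. 442.] -0.6778583213208533
90 [147. 145. 145. 145. 143. 138.] 0.7599354728911027
100 [148. 147. 145. 144. 143. 142. 141. 140.] -0.739932580229968
110 [144. 142. 141. 140. 139. 137.] -2.329059661373848
120 [145. 144. 143. 141. 141. 140. 138.] -0.8985641945530998
130 [146. 143. 143. 142. 142. 138. 138.] 1.866244383766474
140 [145. 144. 143. 143.] -0.9688093274596699
150 [145. 143. 143. 142. 142. 142.] 0.38440957956787136
160 [148. 144. 144. 142. 141. 141. 140.] -1.078774925837017
170 [149. 145. 144. 138. 138.] -1.1369244690191735
180 [157. 154. 153. 151. 151. 151. 150. 150.] -1.0868921042382516
190 [152. 151. 151. 151. 151. 148. 148. 147.] -1.1882623232051341
200 [137. 137. 135. 134. 133. 133. 131. 130.] -0.009172714580496732
210 [] 
220 [] 
230 []
```

View pics/z17.png

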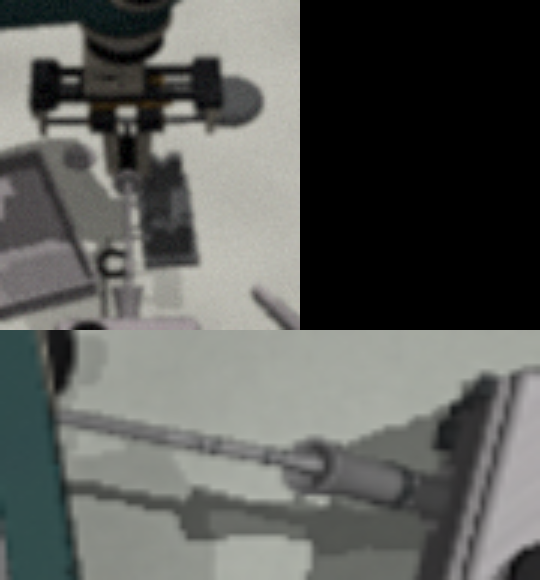

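Rod is level (within about 1.5°) with no force on it. Pulling it straight out.

```bash
python3 -m handwheel '[[[0.15,0,0],0,12],[[0.25,0,0],0,12],[[0.35,0,0],0,12],[[0.4,0,0],0,12],[[0.4,0,0],0,12],[[0.25,0,0],0,12],[[0,0,0],0,12],[[0,0,0],0,12]]'; python3 st.py 477.6 334 110; python3 rod.py m 90
```

```text
time_s: 24.6
ee_pos: [575.3, 173.3, 109.3]
tool_rot: [[0.22, 0.975, -0.0], [0.975, -0.22, -0.0], [-0.0, -0.0, -1.0]]
force: [0.6, -0.8, -0.2]
opening: 15.5
24.6 [575.263 173.298 109.259] open 15.54310832896029 F [ 0.616 -0.845 -0.209] T [ 0.026  0.098 -0.02 ] yaw_y -12.72958859017435
[[ 0.22   0.975 -0.   ]
 [ 0.975 -0.22  -0.   ]
 [-0.    -0.    -1.   ]] [14.338 -0.263 98.409 -0.011 81.878 27.07 ]
units [ 3.381 -3.267 -0.019]
side 95 slope deg -0.9936847924089822 z at pivot 144.4511644649826 lateral -0.349862974785458 -0.05252012119903869 tip s 185.34272677971694 z 141.23643001138268
  tip [533.6  -7.6 144.9]
top 156 slope deg -0.12513089532848828 z at pivot 144.16681857029727 lateral 2.1913828859355777 -0.10960071776277273 tip s 181.378707996652 z 143.77069661503302
  tip [535.1  -4.1 139.5]
```

The tip is about 65 mm clear of the mouth, and the rod is level and held. Carrying it over the tray.

```bash
python3 -m handwheel '[[[0.2,-0.19,0],0,12],[[0.35,-0.34,0],0,12],[[0.45,-0.44,0],0,12],[[0.5,-0.48,0],0,12],[[0.5,-0.48,0],0,12],[[0.5,-0.48,0],0,12],[[0.4,-0.4,0],0,12],[[0.3,-0.3,0],0,12],[[0.18,-0.16,0],0,12],[[0,0,0],0,12],[[0,0,0],0,12],[[0,0,0],0,12]]'; python3 st.py 477.6 334 110; python3 rod.py n 90; python3 -c "
from h import *
S=cv2.imread('pics/ns.png')[80:260,230:410];T=cv2.imread('pics/nt.png')[120:290,170:370]
cv2.imwrite('pics/z18.png',np.hstack([cv2.resize(S,(400,400)),cv2.resize(T,(400,400))]))"
```

```text
time_s: 25.9
ee_pos: [478.1, 333.3, 109.4]
tool_rot: [[0.222, 0.975, 0.0], [0.975, -0.222, -0.0], [-0.0, 0.0, -1.0]]
force: [-0.6, -0.1, -1.4]
opening: 15.9
25.9 [478.092 333.257 109.428] open 15.867139962204051 F [-0.583 -0.05  -1.373] T [ 0.022  0.086 -0.063] yaw_y -12.812388328409464
[[ 0.222  0.975  0.   ]
 [ 0.975 -0.222 -0.   ]
 [-0.     0.    -1.   ]] [ 32.375  -2.549 100.637  -0.008  81.914  45.189]
units [ 0.015 -0.016 -0.014]
side 72 slope deg -1.476302043108318 z at pivot 145.55487334850991 lateral 0.18515413279911 0.1114039490670657 tip s 185.0217667668203 z 140.7864858916959
  tip [436.1 153.  144. ]
top 181 slope deg -1.1781100806209592 z at pivot 146.6673198747362 lateral 2.4802249516162496 0.00955394435989134 tip s 182.35684534076006 z 142.91718815934323
  tip [440.5 154.8 138.9]
```

View pics/z18.png

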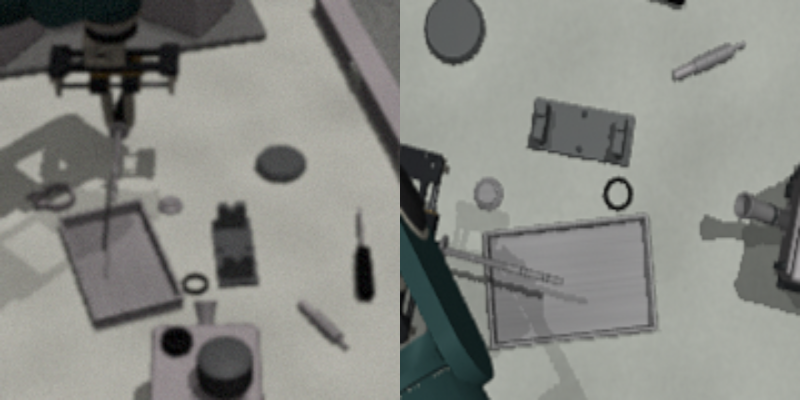

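Tip is at about (438,154,139), right over the tray's centre, and the rod is level within 1.5°. Last check is that it's holding still and the bystanders haven't moved, then I'll hand in.

```bash
python3 - <<'E'
from h import *
a=cv2.imread('pics/top0.png',0);b=cv2.imread('pics/nt.png',0)
for n,(u,v) in dict(wafer=(197,131),flange=(214,202),ring=(279,202),screw=(280,109),clamp=(192,267),micro=(324,145),bottle=(440,308)).items():
    t=a[v-14:v+14,u-20:u+20] if n!='clamp' else a[v-12:v+14,u-12:u+12]
    hw=20 if n!='clamp' else 12; hv=14 if n!='clamp' else 12
    r=cv2.matchTemplate(b[v-hv-12:v+14+12,u-hw-12:u+hw+12],t,cv2.TM_CCOEFF_NORMED);_,s,_,l=cv2.minMaxLoc(r);print(n,round(s,2),l[0]-12,l[1]-12)
E
python3 rod.py o 90; python3 -c "
from h import *
o=robot.get_obs();print(o['time_s'],np.abs(o['joint_velocities']).max(),o['opening'],o['force'])
c=cv2.imread('pics/os.png')[130:180,230:300];cv2.imwrite('pics/z19.png',cv2.resize(c,None,fx=8,fy=8))"
```

```text
wafer 1.0 0 0
flange 0.88 0 0
ring 1.0 0 0
screw 1.0 0 0
clamp 0.29 0 -2
micro 1.0 0 0
bottle 1.0 0 0
side 75 slope deg -0.948831348666176 z at pivot 144.32523466230117 lateral 0.5963505130546296 0.0010646846817644704 tip s 182.64109056124713 z 141.3003794794229
  tip [436.  155.6 137.5]
top 179 slope deg -1.5567393321760052 z at pivot 146.9991729805579 lateral 2.4827753377030857 -0.00648009010087197 tip s 182.42538240328585 z 142.0414139063393
  tip [440.5 154.9 138.1]
26.1 0.21220654397213148 15.741536721547728 [-0.23896745  0.13996003 -0.5853083 ]
```

View pics/z19.png

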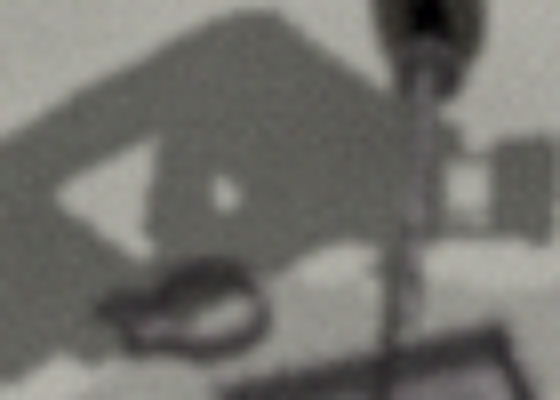

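The clamp is hidden from above, but the side view has it in its original place, about (255,168). Everything else shows a 0 px shift. Handing in.

```bash
python3 -c "
from station import order
print(order.sign_off())"
```

```text
the job is handed in; nothing more can be done
None
```

The oil check is done and handed in at about 26 s. The rod went down the tube to its collar, came right out, and is now held level over the drip tray. The interface gave no verdict.

**Seating:** the collar stopped on the tube's mouth with about 24–35 N along the bore. The side depth showed the disc sitting 0–4 mm above the mouth, and it stayed there over 0.1 s.

**Tilting:** the tool only turns about its own axis, so I levered the rod to 45° against the tube's upper lip, and back to level against the lower lip. The rod turned in the finger pads.

**Last checks:**

| Check | Result |
|---|---|
| Tip position | about (438, 155), near the tray centre at (437, 157) |
| Tip height | about 139 mm above the bench |
| Tilt | tip down 1–1.5° |
| Grip opening | 15.7 mm on the 16 mm grip |
| Outside force | under 1 N, arm at rest |
| Bystanders | no shift in the top view |

The clamp was partly hidden from above, so I checked it by eye in the side view, where it was in its original place.

**What went wrong or disagreed:**
- **First grasp:** it closed on nothing. The real fingertips sit about 33 mm higher than the stated tool point and nose length; I measured this by camera and corrected for it.
- **First tilt:** the tip was too shallow in the mouth and slipped over the lip, with no harm done. The second try went deeper and worked, with up to 25 N along the rod.
- **Grip slip:** the rod slid about 7 mm along the fingers while being tilted, so the final position allows for that.

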